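# Set the length stop to its mark and lock it

## Robot

A 6-joint arm with a two-finger parallel gripper is mounted at the origin on the work surface. World frame = base frame: x ahead of the robot, y to its left, z up, the work surface at z = 0. Lengths are in mm, angles in rad, forces in N, time in s.
With the tool pointing down it reaches from about 350 to 875 mm from the base axis. Payload 4.2 kg.
Tool frame: the origin (TCP) lies between the finger pads; the fingertips stand 25 mm ahead of it and the grasp point (between the pads) lies 6 mm ahead of it; z points along the fingers, y is the line along which they close (so a half turn about z gives the same grasp; the last joint's range is limited). The gripper opens to 85 mm and grips with 20 to 120 N. Pads are 22 mm wide; open, the fingers measure 114 mm over their backs; the gripper's body (76 mm by 85 mm) begins 54 mm behind the grasp point. The pads swing forward as they close: fully open they stand 13 mm farther back than shut.
Start: joints at [1.458, 0.385, 0.008, 0, -1.194, -0.259], TCP at [227.025, 582.288, 256.312] pointing down, gripper open.
Joint ranges: [-3.14, 3.14], [-1.21, 2.06], [-1.07, 1.41], [-3.16, 2.05], [-2.99, -0.16], [-3.1, 3.1]. Speed limits (rad/s): [2.79, 2.79, 3.14, 3.14, 3.14, 3.14].

## Interface

Orientations are given as a unit quaternion [x, y, z, w].
In Python, from bench import read_state, imaging, workorder, nets gives the robot as it stands.
- The arm moves only by the tool apply_moves, never from a script. Its argument "rows" is a list of rows, each an object with "hand": the opening, from -1 (shut) to 1 (fully open); "delta_pos": the shift along the tool's x, y, z in mm, a list of three; "yaw": the turn about the tool's z in rad. A call has 1 to 12 rows; each row is the pose to reach, as a shift and turn from the pose commanded when the call began, along the tool's axes at that moment; what a row does not reach only later rows make up. A row lasts 1/12 s, in which the tool goes at most 41.7 mm and 7.16 degrees, less where a joint would pass 70% of its speed; a pose out of reach is approached as far as the arm can. A call with a gripper value outside its range is refused whole. The fingers move at their own pace and stop on an object; the grip force is fixed at half the most. Time passes only in rows, so rows that repeat a pose let the fingers close. It gives the time, the measured TCP pose, the force, the opening and the grip force at its end, in the units of the state.
- read_state(): the state, without advancing time (a new reading comes with each control period).
- imaging.get_image(name): name is "scene" or "side" or "wrist"; returns a dict with "pixels" (420x560x3 uint8, red, green, blue), "fx", "fy", "cx", "cy" (pixels), "xyz" and "rotation" of the camera in the world. Camera axes: x right, y down, z forward; pixel columns grow to the right and rows downward; lengths in mm; the calibration is good to about 2 mm. A picture is of the moment at which its call begins. There is no depth.
- workorder.job_done(): hands the job in; it is judged then, once.
Trained networks look in the newest picture that a camera, given by its name, has taken for a name from the list of things; names that differ only in an ending like _2 or _b are one class to them, and where a whole thing is asked for, a point or a joint stands for the part that bears it (a point fixed in the world has none). Each returns a list of dicts, best first, with "score" (0 to 1); they miss things now and then, are a little off and sometimes report something else, mostly with a low value. They report only what shows in the picture. A call takes as long as a camera call.
- nets.find_in(camera, query): "location" ([row, column] in pixels, amid what is visible of it).
- nets.pinpoint(camera, query): "location" ([row, column] in pixels: a listed point, or the origin of a listed thing).
The state is a dict: "clock": time; "joints": joint angles; "joint_vel": joint speeds; "joint_efforts": joint torques, N m; "position": TCP position; "ee_rot": TCP orientation; "contact_force": force on the tool from outside, world axes, zero at the start; "wrist_torque": the same for the moment, N m; "gripper_width": finger opening in mm; "grasp_force": force on a finger pad.
Only numpy, scipy, OpenCV 4.12 (cv2) and the standard library are available. Lean on these libraries where they do the work, as an engineer would, in place of code of your own. Each camera call takes 0.05 s, during which the arm holds its last target. There are 200 camera calls.

## Task

Set the length stop: reaching in under the lamp bar, gently nudge the stiff blue slide with the orange push tab away from the robot until its red index line meets the black line on the yellow clip, without ever passing it, and let go of it. Then turn the red lock handle clockwise until you feel it bite, stop there without over-tightening, and let go. Leave the other things on the bench where they are.

Things in the scene. Friction and masses are not known exactly. Their poses are not given: they have to be found in the camera images.
- gauge: length-stop gauge, fixed: aluminium plate 12 mm thick, x -85 to 70 mm, y -135 to 215 mm in its frame. Origin at bench level, under the line of the push tab's open-side face. Its x points to the robot's right (turned up to 0.2 rad), y along the slide, away from the robot, z up. Its open side is -x, the robot's left. Two 20 mm square posts at x 35, y -130 and 130 mm carry the lamp bar
- lamp_edge (a point): middle of the lower open-side edge of the lamp bar over the slide, 85 mm above the bench; gauge axes. The bar covers x -16 to 46 mm, y -140 to 140 mm, height 83 to 99 mm. It overhangs the push tab by 16 mm on the open side, so the tab cannot be reached from straight above: come in under the bar from the open side (the robot's left), the tool leaning 20 to 50 degrees
- slide (a joint): blue stop slide under the lamp bar: its travel to gauge +y in m, from 0 (end near the robot) to 0.125. Stiff: about 10 N shifts it, and it stays where it is left. It is made to be moved to +y only. Its body covers gauge x 1 to 51 mm, height 27 to 69 mm, and begins 8 mm to +y of the push tab's free face
- tab: orange upright push tab at the end of the slide nearest the robot (-y), carried by it: gauge x 0 to 34 mm, 8 mm thick along y, 28 to 68 mm above the bench; pushed to +y on its -y face. Spring-mounted: it gives a few mm (at most 14) before the slide starts to move, and springs back when let go. Gauge axes; origin at bench height on the open-side edge of its -y face
- tab_face (a point): open-side edge of the push tab's -y face at mid height, 48 mm above the bench; moves with the tab; gauge axes
- index_line (a point): red index line, 3 mm wide, on the slide's white tongue, which lies flat on the scale on the open side (too flat to push on): the line's outer end. Gauge axes. Fixed to the slide, 30 mm to +y of the unpressed tab's -y face
- mark_line (a point): black line, 3 mm wide, on the yellow clip (24 x 30 mm, 6 mm high) fixed to the plate on the open side of the scale: the line's end next to the tongue. Gauge axes. The slide is on its mark when index_line and this point have the same y along the gauge. It starts 30 to 90 mm to +y of the red line
- lock: red lock handle on a dark pedestal 38 mm across; turns clockwise, seen from above, about its upright axis. Origin on the axis, 46 mm above the bench, at gauge x -40, y 160 mm; its x runs along the bar. It starts 0 to 0.45 rad clockwise from the gauge's axes and turns easily (0.05 N m) until its screw bites, somewhere 0.9 to 1.3 rad clockwise of the gauge's axes
- lock_grip (a point): grip point of the lock handle, on its axis, 70 mm above the bench: the bar is 44 mm long along this point's x, 14 mm thick along its y, 56 to 83 mm above the bench; nothing stands above it. Turns with the handle. From the bite on, resistance climbs by about 1.5 N m per rad; 0.06 rad past the bite it grips, 0.35 rad past it is over-tightened. Let go, it springs back to the bite and stays
- bar: aluminium square bar, 20 x 20 x 110 mm, lying on the bench beside the gauge, on its open side; loose, a bystander; origin at the centre of its underside
- bushing: brass bushing, 32 mm across, 22 mm high, standing beside the gauge, on its open side; loose, a bystander; origin at the centre of its underside
- wrench: steel wrench, 180 mm, lying on the closed side (right) of the gauge; loose, a bystander; origin at the centre of its underside
- jar: amber jar with white cap, 52 mm across, 75 mm high, at the far right of the gauge; loose, a bystander; origin at the centre of its underside
- driver: screwdriver with yellow handle, 200 mm, lying at the right of the bench; loose, a bystander; origin at the centre of its underside
- carton: small closed cardboard carton, 120 x 90 x 60 mm, at the left of the bench; loose, a bystander; origin at the centre of its underside
- cup: blue plastic cup, 70 mm across, 85 mm high, at the left of the bench; loose, a bystander; origin at the centre of its underside

How it is judged (in metres and radians):
On the way, in this order (a step that is already met when the one before it is completed fails the run):
1. the red index line stands at the black mark line (within 3 mm along the slide) and the tab is let go, the lock not yet turned home (y of index_line in the frame of mark_line between -0.003 and 0.003 m and contact force between the arm and tab below 0.1 N), for 0.3 s.
2. the lock handle has been turned clockwise until it bites (angle between the x axis of lock_grip and the x axis of gauge, either way round above 1.14 rad), for 0.1 s.
At the end, for the whole second after the job is handed in: The red index line is within 3 mm of the black mark line along the slide and at rest, and the lock handle stands at its bite (no more than 0.06 rad short of it, less than 0.35 rad past it) (y of index_line in the frame of mark_line between -0.003 and 0.003 m and angle between the x axis of lock_grip and the x axis of gauge, either way round between 1.04 and 1.45 rad and velocity of joint slide between -0.005 and 0.005 m/s); the robot touches nothing.
It fails at once if the index line passes the mark by more than 3 mm (y of index_line in the frame of mark_line above 0.003 m).
It fails at once if the slide is knocked along: pushed with more than 30 N or faster than 0.2 m/s (contact force between the arm and tab above 30 N or velocity of joint slide above 0.2 m/s).
It fails at once if the lock is over-tightened (0.35 rad past its bite) (angle between the x axis of lock_grip and the x axis of gauge, either way round above 1.45 rad).
It fails at once if a bystander is moved by more than 20 mm (distance of any of bar, bushing, wrench, jar, driver, carton, cup from where it was at the start of the episode above 0.02 m).
It also fails if it takes over 72 s, if anything falls off the work surface, if the arm or the gripper's body presses on something with over 40 N, if the wrist force passes 120 N, or if a joint passes its speed limit or range.

## Working session

There is one attempt and no reset: what is moved stays moved. The work goes in short steps, Python scripts to look and compute and a tool call to move; the robot and the scene stay as the last step left them, time stands still between calls to the robot, and variables do not carry over. Pictures are saved under pics/ and viewed, at most 10 in all, crops included, and the job is handed in when it is done.

Besides the shell and the picture viewer there is one more tool, called after "Call:" as name(argument=value, ...) on one line, values as JSON. apply_moves: Moves the arm, as the interface text tells. Its arguments: {"type":"object","properties":{"rows":{"type":"array"}},"required":["rows"]}

```bash
ls; mkdir -p pics; python3 - <<'E'
from bench import read_state, imaging, workorder, nets
import cv2
print(read_state())
for n in ["scene","side"]:
    d=imaging.get_image(n); cv2.imwrite(f"pics/{n}0.png",d["pixels"][:,:,::-1])
    print(n,{k:d[k] for k in d if k!="pixels"})
    for q in ["gauge","lamp_edge","tab_face","index_line","mark_line","lock_grip","lock","bar","bushing","carton","cup"]:
        r=nets.pinpoint(n,q); print(q,[(x["location"],round(x["score"],2)) for x in r[:2]])
E
```

```text
pics
{'clock': 0.0, 'joints': array([ 1.45756927e+00,  3.85577859e-01,  6.60917161e-03, -5.27712667e-04,
       -1.19399677e+00, -2.58590582e-01]), 'joint_vel': array([ 1.77602441e-04, -2.22285165e-04,  5.68251143e-04, -3.21668399e-04,
       -7.21242727e-05,  1.19730994e-03]), 'joint_efforts': array([-2.27984950e-03, -3.92287409e+01,  1.88402170e+01,  4.18610036e+00,
       -4.58091396e-03, -3.20519526e-06]), 'position': array([226.85355026, 581.79938671, 255.19788716]), 'ee_rot': array([ 9.82750064e-01, -1.84935327e-01, -1.65834428e-04,  1.09950988e-03]), 'contact_force': array([-0.56421167, -0.31025239, -1.2266202 ]), 'wrist_torque': array([-0.00783892,  0.00077199, -0.01944438]), 'grasp_force': 0.0, 'gripper_width': 85.00606925782192}
scene {'fx': 502.49733044977074, 'fy': 502.49733044977074, 'cx': 282.99485932143625, 'cy': 206.4008151667945, 'xyz': array([1343.05417901,  495.8836096 ,  997.01795515]), 'rotation': array([ 0.42799639,  0.81807139, -0.34405856, -0.17088594])}
gauge [([208.9, 303.8], 0.69)]
lamp_edge []
tab_face [([211.3, 304.8], 0.69), ([240.7, 285.9], 0.43)]
index
[... 204 characters left out ...]
.2], 0.73)]
carton [([257.4, 466.7], 0.75)]
cup [([300.0, 425.5], 0.81), ([259.5, 467.2], 0.59)]
side {'fx': 534.7136115286264, 'fy': 534.7136115286264, 'cx': 281.92971718884354, 'cy': 204.55538816579423, 'xyz': array([  232.08522972, -1163.44622481,   780.0047683 ]), 'rotation': array([ 0.85888216, -0.13571854,  0.06313657, -0.48981188])}
gauge [([233.7, 261.5], 0.8)]
lamp_edge [([202.1, 257.9], 0.7)]
tab_face [([219.6, 243.2], 0.62), ([258.4, 285.4], 0.26)]
index_line [([220.3, 252.6], 0.9)]
mark_line []
lock_grip [([193.7, 311.9], 0.53)]
lock [([372.5, 314.2], 0.59), ([197.2, 310.9], 0.44)]
bar [([236.0, 261.4], 0.17)]
bushing []
carton [([169.8, 202.3], 0.7)]
cup [([163.1, 256.0], 0.76)]
```

```bash
cat > h.py <<'E'
import numpy as np, cv2
from scipy.spatial.transform import Rotation as R
from bench import read_state, imaging, workorder, nets
def ray(d,rc):
    v=np.array([(rc[1]-d["cx"])/d["fx"],(rc[0]-d["cy"])/d["fy"],1.])
    return d["xyz"],R.from_quat(d["rotation"]).apply(v)
def onz(d,rc,z):
    o,v=ray(d,rc); return o+v*(z-o[2])/v[2]
def proj(d,p):
    c=R.from_quat(d["rotation"]).inv().apply(np.asarray(p,float)-d["xyz"])
    return np.array([c[...,1]/c[...,2]*d["fy"]+d["cy"],c[...,0]/c[...,2]*d["fx"]+d["cx"]]).T
def tri(*obs):
    A=0;b=0
    for d,rc in obs:
        o,v=ray(d,rc); v/=np.linalg.norm(v); P=np.eye(3)-np.outer(v,v); A=A+P; b=b+P@o
    return np.linalg.solve(A,b)
E
python3 - <<'E'
from h import *
a=cv2.imread("pics/scene0.png");b=cv2.imread("pics/side0.png")
c=np.hstack([cv2.resize(a[150:330,230:500],(400,267)) , cv2.resize(b[120:300,170:440],(400,267))])
cv2.imwrite("pics/c0.png",np.vstack([np.hstack([cv2.resize(a,(400,300)),cv2.resize(b,(400,300))]),c]))
d=imaging.get_image("scene")
for n,rc,z in [("gauge",(208.9,303.8),0),("tab",(211.3,304.8),48),("index",(208.7,324.9),14),("mark",(220.2,314.7),18),("lock",(236.2,286.9),70),("bar",(220.8,352.2),0),("bushing",(245.4,327.2),0),("cup",(300,425),0),("carton",(257,467),0)]: print(n,onz(d,rc,z).round())
w=imaging.get_image("wrist"); cv2.imwrite("pics/w0.png",w["pixels"][:,:,::-1]); print(w["xyz"],R.from_quat(w["rotation"]).as_matrix().round(2).tolist())
for q in ["gauge","lamp_edge","tab_face","index_line","mark_line","lock_grip","lock","bar","bushing","carton","cup"]:
        r=nets.pinpoint("wrist",q); print(q,[(x["location"],round(x["score"],2)) for x in r[:2]])
E
```

```text
gauge [506. -40.   0.]
tab [553.  -7.  48.]
index [485.  16.  14.]
mark [541.  18.  18.]
lock [668.  16.  70.]
bar [470.  95.   0.]
bushing [584.  85.   0.]
cup [599. 364.   0.]
carton [417. 397.   0.]
[304.31112601 552.16322655 373.77629877] [[-0.36, -0.88, -0.3], [-0.93, 0.34, 0.12], [0.0, 0.32, -0.95]]
gauge []
lamp_edge []
tab_face []
index_line []
mark_line []
lock_grip []
lock []
bar []
bushing []
carton []
cup []
```

View pics/c0.png

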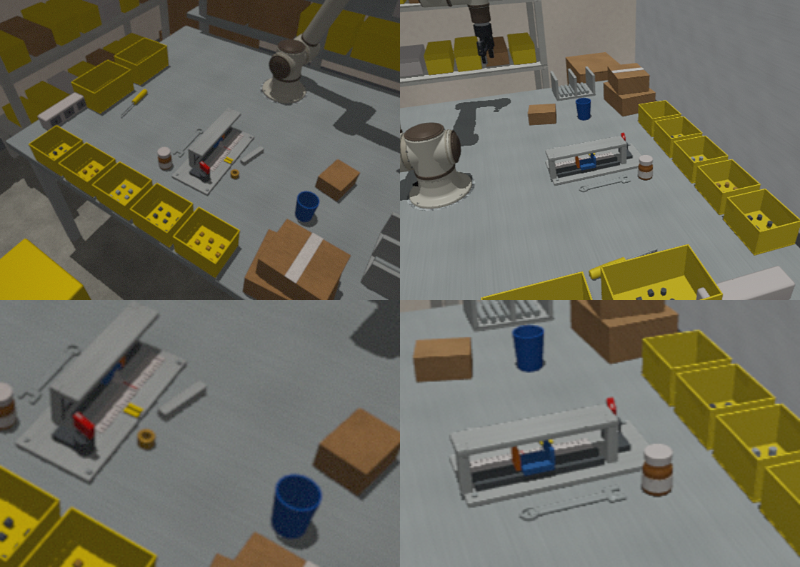

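View pics/w0.png

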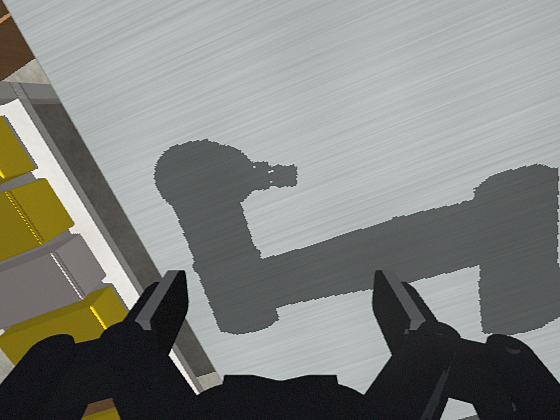

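The scene camera shows the gauge with its lamp bar. The red line is at about (209,325), the yellow clip at (220,315) and the lock at (236,287). The side view shows the tab and slide under the bar. The wrist picture shows only bench.

The moves offer no tilt directly, so I'll check what the arm does at the inner reach limit, where a lean towards the gauge might come about.

Call:
apply_moves(rows=[{"hand": -1, "delta_pos": [-20, 40, 0], "yaw": 0}, {"hand": -1, "delta_pos": [-35, 75, 0], "yaw": 0}, {"hand": -1, "delta_pos": [-50, 110, 0], "yaw": 0}, {"hand": -1, "delta_pos": [-65, 145, 0], "yaw": 0}, {"hand": -1, "delta_pos": [-80, 180, 0], "yaw": 0}, {"hand": -1, "delta_pos": [-95, 215, 0], "yaw": 0}, {"hand": -1, "delta_pos": [-95, 250, 0], "yaw": 0}, {"hand": -1, "delta_pos": [-90, 280, 0], "yaw": 0}, {"hand": -1, "delta_pos": [-80, 310, 0], "yaw": 0}, {"hand": -1, "delta_pos": [-70, 340, 0], "yaw": 0}, {"hand": -1, "delta_pos": [-60, 370, 0], "yaw": 0}, {"hand": -1, "delta_pos": [-60, 370, 0], "yaw": 0}])

```text
clock: 2.85
position: [37.6, 254.7, 255.9]
ee_rot: [0.983, -0.184, -0.002, -0.001]
contact_force: [0.3, 0.6, 0.9]
gripper_width: -0.1
grasp_force: 0.0
```

```bash
python3 - <<'E'
from h import *
s=read_state(); print(s["joints"].round(3),s["position"].round(1),R.from_quat(s["ee_rot"]).as_matrix().round(3).tolist())
E
```

```text
[ 2.092e+00 -3.370e-01 -7.380e-01 -2.000e-03 -1.166e+00 -8.900e-01] [ 37.6 254.7 255.9] [[0.932, -0.361, -0.003], [-0.361, -0.932, 0.002], [-0.003, -0.0, -1.0]]
```

Call:
apply_moves(rows=[{"hand": -1, "delta_pos": [0, 0, 30], "yaw": 0}, {"hand": -1, "delta_pos": [0, 0, 60], "yaw": 0}, {"hand": -1, "delta_pos": [0, 0, 90], "yaw": 0}, {"hand": -1, "delta_pos": [0, 0, 120], "yaw": 0}, {"hand": -1, "delta_pos": [0, 0, 150], "yaw": 0}, {"hand": -1, "delta_pos": [0, 0, 170], "yaw": 0}, {"hand": -1, "delta_pos": [0, 0, 170], "yaw": 0}])

```text
clock: 3.43
position: [37.9, 257.2, 84.0]
ee_rot: [0.983, -0.185, 0.003, 0.004]
contact_force: [-0.3, 0.1, 0.9]
gripper_width: -0.0
grasp_force: 0.0
```

```bash
python3 - <<'E'
from h import *
s=read_state(); print(s["joints"].round(3),s["position"].round(1),R.from_quat(s["ee_rot"]).as_matrix().round(3).tolist())
E
```

```text
[ 2.086e+00  5.000e-03 -1.059e+00 -1.000e-03 -5.160e-01 -8.870e-01] [ 37.9 257.2  84. ] [[0.931, -0.364, 0.004], [-0.364, -0.931, -0.008], [0.007, 0.006, -1.0]]
```

Call:
apply_moves(rows=[{"hand": -1, "delta_pos": [10, 28, 0], "yaw": 0}, {"hand": -1, "delta_pos": [20, 56, 0], "yaw": 0}, {"hand": -1, "delta_pos": [20, 56, 0], "yaw": 0}, {"hand": -1, "delta_pos": [20, 56, 0], "yaw": 0}])

```text
clock: 3.77
position: [38.1, 222.1, 106.3]
ee_rot: [0.983, -0.184, -0.008, 0.012]
contact_force: [-0.9, 0.2, -0.7]
gripper_width: 0.1
grasp_force: 0.0
```

```bash
python3 - <<'E'
from h import *
s=read_state(); print(s["joints"].round(3),s["position"].round(1),R.from_quat(s["ee_rot"]).as_matrix().round(3).tolist())
E
```

```text
[ 2.141 -0.144 -1.067 -0.046 -0.654 -0.904] [ 38.1 222.1 106.3] [[0.932, -0.362, -0.021], [-0.362, -0.932, -0.02], [-0.012, 0.026, -1.0]]
```

Call:
apply_moves(rows=[{"hand": -1, "delta_pos": [0, 0, 40], "yaw": 0}, {"hand": -1, "delta_pos": [0, 0, 60], "yaw": 0}, {"hand": -1, "delta_pos": [0, 0, 60], "yaw": 0}, {"hand": -1, "delta_pos": [0, 0, 60], "yaw": 0}])

```text
clock: 4.1
position: [41.0, 239.2, 53.2]
ee_rot: [0.982, -0.185, -0.014, 0.028]
contact_force: [0.1, 0.7, -0.2]
gripper_width: -0.1
grasp_force: 0.0
```

```bash
python3 - <<'E'
from h import *
s=read_state(); print(s["joints"].round(3),s["position"].round(1),R.from_quat(s["ee_rot"]).as_matrix().round(3).tolist())
E
```

```text
[ 2.032  0.105 -1.067 -0.134 -0.43  -0.712] [ 41.  239.2  53.2] [[0.931, -0.364, -0.037], [-0.365, -0.93, -0.05], [-0.017, 0.06, -0.998]]
```

Call:
apply_moves(rows=[{"hand": -1, "delta_pos": [0, 0, -35], "yaw": 0}, {"hand": -1, "delta_pos": [0, 0, -70], "yaw": 0}, {"hand": -1, "delta_pos": [0, 0, -100], "yaw": 0}, {"hand": -1, "delta_pos": [0, 0, -100], "yaw": 0}, {"hand": -1, "delta_pos": [0, 0, -100], "yaw": 0}])

```text
clock: 4.52
position: [44.6, 244.2, 155.4]
ee_rot: [0.982, -0.185, -0.017, 0.023]
contact_force: [0.8, -0.7, -0.3]
gripper_width: -0.1
grasp_force: 0.0
```

```bash
python3 - <<'E'
from h import *
s=read_state(); print(s["joints"].round(3),s["position"].round(1),R.from_quat(s["ee_rot"]).as_matrix().round(3).tolist())
E
```

```text
[ 2.011 -0.18  -0.906 -0.072 -0.864 -0.765] [ 44.6 244.2 155.4] [[0.931, -0.362, -0.042], [-0.364, -0.931, -0.04], [-0.025, 0.052, -0.998]]
```

The lean persists from call to call, so it can be built up at a reach limit. I'll go over the gauge for a look, then on to the far right, where stretching out gives a lean to the right.

Call:
apply_moves(rows=[{"hand": -1, "delta_pos": [31, 10, -24], "yaw": 0.1}, {"hand": -1, "delta_pos": [62, 20, -48], "yaw": 0.2}, {"hand": -1, "delta_pos": [93, 30, -72], "yaw": 0.3}, {"hand": -1, "delta_pos": [124, 40, -96], "yaw": 0.4}, {"hand": -1, "delta_pos": [155, 50, -120], "yaw": 0.5}, {"hand": -1, "delta_pos": [186, 60, -144], "yaw": 0.6}, {"hand": -1, "delta_pos": [217, 70, -168], "yaw": 0.7}, {"hand": -1, "delta_pos": [248, 80, -192], "yaw": 0.8}, {"hand": -1, "delta_pos": [279, 90, -216], "yaw": 0.9}, {"hand": -1, "delta_pos": [310, 100, -240], "yaw": 1.0}, {"hand": -1, "delta_pos": [341, 110, -264], "yaw": 1.1}, {"hand": -1, "delta_pos": [372, 120, -288], "yaw": 1.1}])

```text
clock: 5.52
position: [359.2, 7.7, 440.7]
ee_rot: [0.739, -0.673, 0.001, 0.031]
contact_force: [0.4, 1.6, 0.9]
gripper_width: -0.2
grasp_force: 0.0
```

```bash
python3 - <<'E'
from h import *
s=read_state(); print(s["joints"].round(3),s["position"].round(1),R.from_quat(s["ee_rot"]).as_matrix().round(3).tolist())
E
```

```text
[ 0.501 -0.154 -0.177  0.022 -1.608 -0.407] [359.2   7.7 440.7] [[0.095, -0.995, -0.041], [-0.995, -0.093, -0.047], [0.043, 0.046, -0.998]]
```

Call:
apply_moves(rows=[{"hand": -1, "delta_pos": [-15, -37, 4], "yaw": 0}, {"hand": -1, "delta_pos": [-30, -74, 8], "yaw": 0}, {"hand": -1, "delta_pos": [-45, -111, 12], "yaw": 0}, {"hand": -1, "delta_pos": [-60, -148, 16], "yaw": 0}, {"hand": -1, "delta_pos": [-76, -189, 20], "yaw": 0}, {"hand": -1, "delta_pos": [-76, -189, 20], "yaw": 0}, {"hand": -1, "delta_pos": [-76, -189, 20], "yaw": 0}])

```text
clock: 6.1
position: [539.4, 103.9, 404.5]
ee_rot: [0.741, -0.671, -0.001, 0.035]
contact_force: [0.2, 0.6, -0.1]
gripper_width: 0.0
grasp_force: 0.0
```

```bash
cat >> h.py <<'E'
Q={"lamp_edge":85,"tab_face":48,"index_line":14,"mark_line":18,"lock_grip":70,"lock":46,"gauge":0,"bar":0,"bushing":0}
def look(name,save=None,qs=Q):
    d=imaging.get_image(name)
    if save: cv2.imwrite(save,d["pixels"][:,:,::-1])
    for q in qs:
        r=nets.pinpoint(name,q); print(q,[(x["location"],round(x["score"],2),onz(d,x["location"],qs[q]).round(1)[:2].tolist()) for x in r[:2]])
    return d
def st():
    s=read_state(); print(s["clock"],s["joints"].round(3),s["position"].round(1),R.from_quat(s["ee_rot"]).as_matrix().round(3).tolist(),s["contact_force"].round(1))
    return s
E
python3 - <<'E'
from h import *
st(); look("wrist","pics/w1.png")
E
```

```text
6.1 [ 0.497  0.217  0.124  0.022 -1.544 -0.399] [539.4 103.9 404.5] [[0.1, -0.994, -0.048], [-0.994, -0.097, -0.051], [0.046, 0.052, -0.998]] [ 0.2  0.6 -0.1]
lamp_edge [([81.3, 304.7], 0.74, [503.6, -18.7])]
tab_face [([302.2, 218.5], 0.36, [601.5, 332.2])]
index_line [([101.9, 302.6], 0.67, [495.2, 3.0])]
mark_line [([110.4, 274.5], 0.89, [536.4, 19.5])]
lock_grip [([93.7, 181.0], 0.96, [662.2, 11.6])]
lock [([97.3, 180.6], 0.65, [668.4, 15.5])]
gauge [([71.2, 297.9], 0.79, [505.8, -40.8]), ([157.8, 310.9], 0.4, [469.9, 86.9])]
bar []
bushing [([149.8, 239.6], 0.64, [585.7, 84.7])]
```

View pics/w1.png

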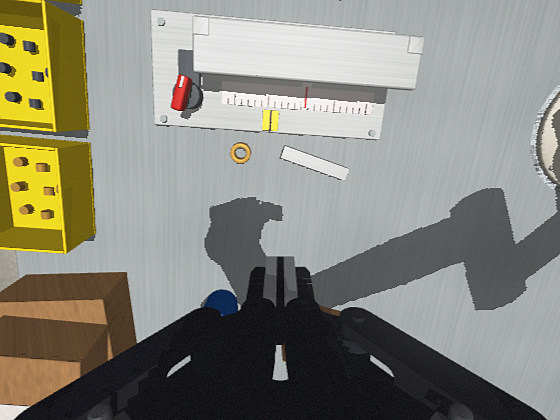

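The wrist picture shows the gauge plate with corners near (10,152), (123,155) and (138,381). The red line is at (100,306), the clip with its black line at (121,270), the lock at (93,181), and the bushing and bar are just below.

```bash
python3 - <<'E'
from h import *
from scipy.optimize import least_squares
d=imaging.get_image("wrist"); print(d["xyz"].round(1),R.from_quat(d["rotation"]).as_matrix().round(3).tolist(),d["fx"])
img=d["pixels"]; 
z={"c1":((10,152),12,(70,215)),"c2":((123,154),12,(-85,215)),"c3":((138,381),12,(-85,-135)),"L":((93.7,181),70,(-40,160)),"lamp":((81.3,304.7),85,(-16,0))}
P=np.array([onz(d,v[0],v[1])[:2] for v in z.values()]);G=np.array([v[2] for v in z.values()],float)
def mod(p,g=G):
    c,s=np.cos(p[2]),np.sin(p[2]); return p[:2]+np.outer(g[:,0],[s,-c])+np.outer(g[:,1],[c,s])
f=least_squares(lambda p:(mod(p)-P).ravel(),[505,-40,0.1])
print(P.round(1).tolist(),f.x.round(4),(mod(f.x)-P).round(1).tolist())
np.save("g.npy",f.x)
p=f.x;c,s=np.cos(p[2]),np.sin(p[2])
for n,rc,zz in [("idx",(101.9,302.6),14),("mark",(110.4,274.5),18),("idxpix",(107,306.5),14),("tip",(112,270),18)]:
    q=onz(d,rc,zz)[:2]-p[:2]; print(n,(s*q[0]-c*q[1]).round(1),(c*q[0]+s*q[1]).round(1))
cr=img[60:150,220:340]; cv2.imwrite("pics/w1c.png",cv2.resize(cr,(800,600),interpolation=cv2.INTER_CUBIC)[:,:,::-1])
E
```

```text
[551.6  26.1 530.4] [[-0.994, -0.082, -0.068], [-0.098, 0.957, 0.273], [0.042, 0.278, -0.96]] 323.8307165551898
[[721.4, -96.9], [719.9, 56.4], [366.0, 45.3], [665.6, 11.8], [504.9, -18.8]] [ 5.056186e+02 -3.462650e+01  3.290000e-02] [[1.4, -0.6], [-2.2, 1.0], [1.9, 0.6], [-1.4, -1.1], [0.2, 0.2]]
idx -38.4 -7.2
mark -53.6 34.8
idxpix -45.4 -13.8
tip -56.4 41.5
```

View pics/w1c.png

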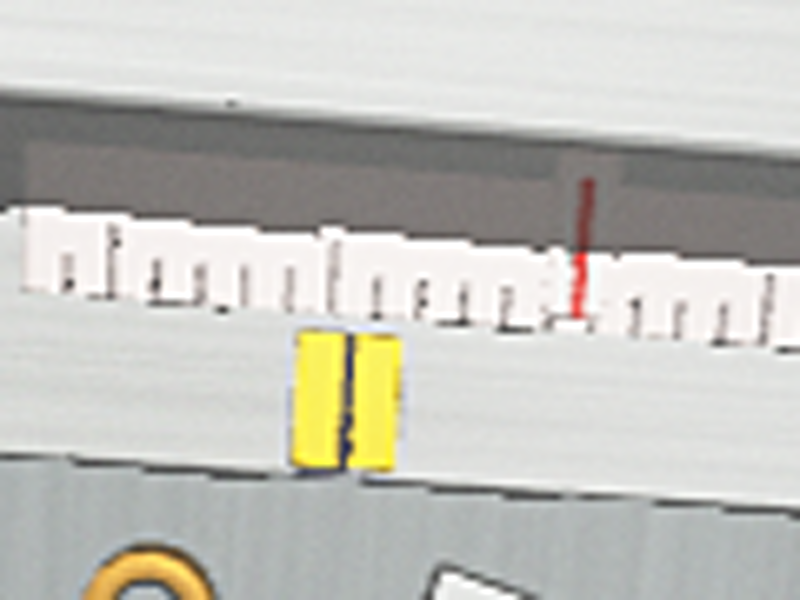

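Call:
apply_moves(rows=[{"hand": -1, "delta_pos": [29, 28, 1], "yaw": 0}, {"hand": -1, "delta_pos": [58, 56, 2], "yaw": 0}, {"hand": -1, "delta_pos": [87, 84, 3], "yaw": 0}, {"hand": -1, "delta_pos": [116, 112, 4], "yaw": 0}, {"hand": -1, "delta_pos": [145, 140, 5], "yaw": 0}, {"hand": -1, "delta_pos": [174, 168, 6], "yaw": 0}, {"hand": -1, "delta_pos": [203, 196, 7], "yaw": 0}, {"hand": -1, "delta_pos": [232, 224, 8], "yaw": 0}, {"hand": -1, "delta_pos": [261, 252, 9], "yaw": 0}, {"hand": -1, "delta_pos": [290, 280, 10], "yaw": 0}, {"hand": -1, "delta_pos": [319, 308, 11], "yaw": 0}, {"hand": -1, "delta_pos": [348, 336, 12], "yaw": 0}])

```text
clock: 7.65
position: [236.8, -277.3, 426.9]
ee_rot: [0.741, -0.671, 0.002, 0.03]
contact_force: [1.4, -0.3, 0.2]
gripper_width: -0.6
grasp_force: 0.0
```

Call:
apply_moves(rows=[{"hand": -1, "delta_pos": [29, 28, 1], "yaw": 0}, {"hand": -1, "delta_pos": [58, 56, 2], "yaw": 0}, {"hand": -1, "delta_pos": [87, 84, 3], "yaw": 0}, {"hand": -1, "delta_pos": [116, 112, 4], "yaw": 0}, {"hand": -1, "delta_pos": [145, 140, 5], "yaw": 0}, {"hand": -1, "delta_pos": [174, 168, 6], "yaw": 0}, {"hand": -1, "delta_pos": [203, 196, 7], "yaw": 0}, {"hand": -1, "delta_pos": [232, 224, 8], "yaw": 0}, {"hand": -1, "delta_pos": [261, 252, 9], "yaw": 0}, {"hand": -1, "delta_pos": [290, 280, 10], "yaw": 0}, {"hand": -1, "delta_pos": [319, 308, 11], "yaw": 0}, {"hand": -1, "delta_pos": [348, 336, 12], "yaw": 0}])

```text
clock: 8.65
position: [-62.8, -656.9, 443.7]
ee_rot: [0.741, -0.671, 0.001, 0.03]
contact_force: [0.7, -1.3, 1.3]
gripper_width: -0.0
grasp_force: 0.0
```

```bash
python3 - <<'E'
from h import *
st()
E
```

```text
8.65 [-1.402  0.372  0.424  0.047 -1.583  1.502] [ -62.8 -656.9  443.7] [[0.099, -0.994, -0.039], [-0.994, -0.097, -0.046], [0.042, 0.044, -0.998]] [ 0.7 -1.3  1.3]
```

Call:
apply_moves(rows=[{"hand": -1, "delta_pos": [40, 0, 0], "yaw": 0}, {"hand": -1, "delta_pos": [80, 0, 0], "yaw": 0}, {"hand": -1, "delta_pos": [120, 0, 0], "yaw": 0}, {"hand": -1, "delta_pos": [160, 0, 0], "yaw": 0}, {"hand": -1, "delta_pos": [200, 0, 0], "yaw": 0}, {"hand": -1, "delta_pos": [240, 0, 0], "yaw": 0}, {"hand": -1, "delta_pos": [280, 0, 0], "yaw": 0}, {"hand": -1, "delta_pos": [320, 0, 0], "yaw": 0}, {"hand": -1, "delta_pos": [360, 0, 0], "yaw": 0}, {"hand": -1, "delta_pos": [400, 0, 0], "yaw": 0}, {"hand": -1, "delta_pos": [400, 0, 0], "yaw": 0}, {"hand": -1, "delta_pos": [400, 0, 0], "yaw": 0}])

```text
clock: 9.65
position: [-23.5, -883.9, 389.9]
ee_rot: [0.741, -0.67, 0.011, 0.043]
contact_force: [-0.6, -0.2, -0.2]
gripper_width: -0.0
grasp_force: 0.0
```

```bash
python3 - <<'E'
from h import *
st()
E
```

```text
9.65 [-1.399  0.977  1.408  0.058 -1.93   1.521] [ -23.5 -883.9  389.9] [[0.101, -0.994, -0.041], [-0.992, -0.097, -0.08], [0.075, 0.049, -0.996]] [-0.6 -0.2 -0.2]
```

Call:
apply_moves(rows=[{"hand": -1, "delta_pos": [60, 0, -30], "yaw": 0}, {"hand": -1, "delta_pos": [120, 0, -60], "yaw": 0}])

```text
clock: 9.82
position: [-15.2, -890.1, 393.9]
ee_rot: [0.74, -0.67, 0.02, 0.055]
contact_force: [0.4, 0.1, -0.2]
gripper_width: 0.1
grasp_force: 0.0
```

Call:
apply_moves(rows=[{"hand": -1, "delta_pos": [60, 0, -30], "yaw": 0}, {"hand": -1, "delta_pos": [120, 0, -60], "yaw": 0}])

```text
clock: 9.98
position: [-6.8, -895.1, 400.0]
ee_rot: [0.74, -0.669, 0.029, 0.067]
contact_force: [-0.6, 0.9, -0.1]
gripper_width: -0.0
grasp_force: 0.0
```

Call:
apply_moves(rows=[{"hand": -1, "delta_pos": [600, 0, 0], "yaw": 0}, {"hand": -1, "delta_pos": [600, 0, 0], "yaw": 0}])

```text
clock: 10.15
position: [0.8, -916.2, 377.9]
ee_rot: [0.739, -0.668, 0.038, 0.078]
contact_force: [0.4, 0.2, -0.6]
gripper_width: -0.2
grasp_force: 0.0
```

Call:
apply_moves(rows=[{"hand": -1, "delta_pos": [600, 0, 0], "yaw": 0}])

```text
clock: 10.23
position: [4.8, -928.8, 366.1]
ee_rot: [0.739, -0.667, 0.044, 0.086]
contact_force: [0.4, -0.4, 0.1]
gripper_width: -0.1
grasp_force: 0.0
```

```bash
python3 - <<'E'
from h import *
st()
E
```

```text
10.2333 [-1.368  1.014  1.408  0.088 -1.79   1.496] [   4.8 -928.8  366.1] [[0.106, -0.993, -0.049], [-0.978, -0.095, -0.186], [0.18, 0.068, -0.981]] [ 0.4 -0.4  0.1]
```

Call:
apply_moves(rows=[{"hand": -1, "delta_pos": [600, 0, -150], "yaw": 0}, {"hand": -1, "delta_pos": [600, 0, -150], "yaw": 0}])

```text
clock: 10.4
position: [12.7, -938.5, 363.6]
ee_rot: [0.738, -0.666, 0.053, 0.097]
contact_force: [0.1, 0.9, -0.6]
gripper_width: -0.3
grasp_force: 0.0
```

Call:
apply_moves(rows=[{"hand": -1, "delta_pos": [600, 0, -150], "yaw": 0}, {"hand": -1, "delta_pos": [600, 0, -150], "yaw": 0}])

```text
clock: 10.57
position: [19.9, -946.2, 366.7]
ee_rot: [0.737, -0.664, 0.063, 0.109]
contact_force: [-0.6, -0.6, -0.3]
gripper_width: -0.0
grasp_force: 0.0
```

Call:
apply_moves(rows=[{"hand": -1, "delta_pos": [600, 0, -150], "yaw": 0}, {"hand": -1, "delta_pos": [600, 0, -150], "yaw": 0}])

```text
clock: 10.73
position: [26.8, -953.4, 370.9]
ee_rot: [0.735, -0.663, 0.073, 0.121]
contact_force: [0.5, -0.5, 0.1]
gripper_width: 0.1
grasp_force: 0.0
```

Call:
apply_moves(rows=[{"hand": -1, "delta_pos": [600, 0, -150], "yaw": 0}, {"hand": -1, "delta_pos": [600, 0, -150], "yaw": 0}])

```text
clock: 10.9
position: [33.5, -959.7, 376.6]
ee_rot: [0.734, -0.661, 0.083, 0.133]
contact_force: [0.6, 0.3, 0.8]
gripper_width: 0.2
grasp_force: 0.0
```

Call:
apply_moves(rows=[{"hand": -1, "delta_pos": [600, 0, -150], "yaw": 0}, {"hand": -1, "delta_pos": [600, 0, -150], "yaw": 0}])

```text
clock: 11.07
position: [39.9, -965.0, 384.0]
ee_rot: [0.732, -0.659, 0.093, 0.145]
contact_force: [-0.1, -0.1, 1.1]
gripper_width: -0.3
grasp_force: 0.0
```

Call:
apply_moves(rows=[{"hand": -1, "delta_pos": [600, 0, -150], "yaw": 0}, {"hand": -1, "delta_pos": [600, 0, -150], "yaw": 0}])

```text
clock: 11.23
position: [46.0, -969.2, 393.2]
ee_rot: [0.73, -0.657, 0.103, 0.156]
contact_force: [0.7, 1.0, 0.9]
gripper_width: 0.0
grasp_force: 0.0
```

```bash
python3 - <<'E'
from h import *
st()
E
```

```text
11.2333 [-1.319  1.009  1.408  0.144 -1.62   1.457] [  46.  -969.2  393.2] [[0.116, -0.992, -0.054], [-0.927, -0.088, -0.364], [0.356, 0.092, -0.93]] [0.7 1.  0.9]
```

Call:
apply_moves(rows=[{"hand": -1, "delta_pos": [600, 0, -50], "yaw": 0}, {"hand": -1, "delta_pos": [600, 0, -50], "yaw": 0}])

```text
clock: 11.4
position: [51.5, -978.5, 393.4]
ee_rot: [0.728, -0.655, 0.113, 0.167]
contact_force: [-1.0, 0.7, -0.0]
gripper_width: -0.0
grasp_force: 0.0
```

Call:
apply_moves(rows=[{"hand": -1, "delta_pos": [600, 0, -50], "yaw": 0}, {"hand": -1, "delta_pos": [600, 0, -50], "yaw": 0}])

```text
clock: 11.57
position: [56.7, -986.8, 394.1]
ee_rot: [0.726, -0.652, 0.123, 0.178]
contact_force: [0.1, -0.4, -0.1]
gripper_width: 0.0
grasp_force: 0.0
```

Call:
apply_moves(rows=[{"hand": -1, "delta_pos": [600, 0, -50], "yaw": 0}, {"hand": -1, "delta_pos": [600, 0, -50], "yaw": 0}])

```text
clock: 11.73
position: [61.6, -993.8, 398.4]
ee_rot: [0.724, -0.65, 0.133, 0.189]
contact_force: [0.1, 0.1, -1.0]
gripper_width: -0.3
grasp_force: 0.0
```

Call:
apply_moves(rows=[{"hand": -1, "delta_pos": [600, 0, -50], "yaw": 0}, {"hand": -1, "delta_pos": [600, 0, -50], "yaw": 0}])

```text
clock: 11.9
position: [66.5, -999.6, 405.0]
ee_rot: [0.722, -0.647, 0.143, 0.2]
contact_force: [0.3, 0.3, -0.9]
gripper_width: 0.2
grasp_force: 0.0
```

Call:
apply_moves(rows=[{"hand": -1, "delta_pos": [600, 0, -50], "yaw": 0}, {"hand": -1, "delta_pos": [600, 0, -50], "yaw": 0}])

```text
clock: 12.07
position: [71.2, -1004.6, 413.8]
ee_rot: [0.719, -0.644, 0.154, 0.212]
contact_force: [0.9, 0.1, -0.1]
gripper_width: 0.4
grasp_force: 0.0
```

Call:
apply_moves(rows=[{"hand": -1, "delta_pos": [600, 0, -50], "yaw": 0}, {"hand": -1, "delta_pos": [600, 0, -50], "yaw": 0}])

```text
clock: 12.23
position: [75.7, -1008.4, 424.2]
ee_rot: [0.716, -0.641, 0.164, 0.223]
contact_force: [0.1, 0.2, -0.7]
gripper_width: 0.1
grasp_force: 0.0
```

Call:
apply_moves(rows=[{"hand": -1, "delta_pos": [600, 0, -50], "yaw": 0}, {"hand": -1, "delta_pos": [600, 0, -50], "yaw": 0}])

```text
clock: 12.4
position: [80.3, -1011.1, 436.2]
ee_rot: [0.713, -0.637, 0.175, 0.234]
contact_force: [0.4, -0.2, 0.5]
gripper_width: -0.2
grasp_force: 0.0
```

Call:
apply_moves(rows=[{"hand": -1, "delta_pos": [600, 0, -50], "yaw": 0}, {"hand": -1, "delta_pos": [600, 0, -50], "yaw": 0}])

```text
clock: 12.57
position: [84.6, -1012.8, 449.5]
ee_rot: [0.71, -0.634, 0.185, 0.245]
contact_force: [-0.6, 0.7, 0.2]
gripper_width: 0.5
grasp_force: 0.0
```

Call:
apply_moves(rows=[{"hand": -1, "delta_pos": [600, 0, -50], "yaw": 0}, {"hand": -1, "delta_pos": [600, 0, -50], "yaw": 0}])

```text
clock: 12.73
position: [88.7, -1013.5, 464.1]
ee_rot: [0.707, -0.63, 0.195, 0.256]
contact_force: [0.4, 0.6, 0.2]
gripper_width: 0.2
grasp_force: 0.0
```

Call:
apply_moves(rows=[{"hand": -1, "delta_pos": [600, 0, -50], "yaw": 0}, {"hand": -1, "delta_pos": [600, 0, -50], "yaw": 0}])

```text
clock: 12.9
position: [92.8, -1013.2, 480.0]
ee_rot: [0.703, -0.626, 0.205, 0.266]
contact_force: [-0.5, 0.2, 0.1]
gripper_width: 0.1
grasp_force: 0.0
```

```bash
python3 - <<'E'
from h import *
st()
E
```

```text
12.9 [-1.262  0.972  1.407  0.243 -1.362  1.407] [   92.8 -1013.2   480. ] [[0.132, -0.99, -0.045], [-0.772, -0.074, -0.631], [0.622, 0.118, -0.774]] [-0.5  0.2  0.1]
```

Call:
apply_moves(rows=[{"hand": -1, "delta_pos": [600, 0, -50], "yaw": 0}, {"hand": -1, "delta_pos": [600, 0, -50], "yaw": 0}])

```text
clock: 13.07
position: [96.8, -1011.8, 497.1]
ee_rot: [0.7, -0.622, 0.215, 0.277]
contact_force: [-0.4, -0.5, 1.4]
gripper_width: -0.3
grasp_force: 0.0
```

```bash
cat >> h.py <<'E'
def go(t,s=None):
    s=s or read_state(); d=R.from_quat(s["ee_rot"]).inv().apply(np.asarray(t,float)-s["position"]); print("delta",d.round(1),"rows",(np.linalg.norm(d)/41).round(1))
E
python3 - <<'E'
from h import *
st(); go([480,110,330])
E
```

```text
13.0667 [-1.256  0.96   1.407  0.253 -1.345  1.403] [   96.8 -1011.8   497.1] [[0.133, -0.99, -0.044], [-0.752, -0.072, -0.655], [0.645, 0.12, -0.754]] [-0.4 -0.5  1.4]
delta [-900.8 -480.3 -625.4] rows 29.2
```

Call:
apply_moves(rows=[{"hand": -1, "delta_pos": [-30, -16, -21], "yaw": 0}, {"hand": -1, "delta_pos": [-60, -32, -42], "yaw": 0}, {"hand": -1, "delta_pos": [-90, -48, -63], "yaw": 0}, {"hand": -1, "delta_pos": [-120, -64, -84], "yaw": 0}, {"hand": -1, "delta_pos": [-150, -80, -104], "yaw": 0}, {"hand": -1, "delta_pos": [-180, -96, -125], "yaw": 0}, {"hand": -1, "delta_pos": [-210, -112, -146], "yaw": 0}, {"hand": -1, "delta_pos": [-240, -128, -167], "yaw": 0}, {"hand": -1, "delta_pos": [-270, -144, -188], "yaw": 0}, {"hand": -1, "delta_pos": [-300, -160, -208], "yaw": 0}, {"hand": -1, "delta_pos": [-330, -176, -229], "yaw": 0}, {"hand": -1, "delta_pos": [-360, -192, -250], "yaw": 0}])

```text
clock: 14.07
position: [231.3, -615.5, 438.9]
ee_rot: [0.7, -0.622, 0.215, 0.276]
contact_force: [1.9, 0.1, -0.3]
gripper_width: -0.5
grasp_force: 0.0
```

Call:
apply_moves(rows=[{"hand": -1, "delta_pos": [-30, -16, -21], "yaw": 0}, {"hand": -1, "delta_pos": [-60, -32, -42], "yaw": 0}, {"hand": -1, "delta_pos": [-90, -48, -63], "yaw": 0}, {"hand": -1, "delta_pos": [-120, -64, -84], "yaw": 0}, {"hand": -1, "delta_pos": [-150, -80, -104], "yaw": 0}, {"hand": -1, "delta_pos": [-180, -96, -125], "yaw": 0}, {"hand": -1, "delta_pos": [-210, -112, -146], "yaw": 0}, {"hand": -1, "delta_pos": [-240, -128, -167], "yaw": 0}, {"hand": -1, "delta_pos": [-270, -144, -188], "yaw": 0}, {"hand": -1, "delta_pos": [-300, -160, -208], "yaw": 0}, {"hand": -1, "delta_pos": [-330, -176, -229], "yaw": 0}, {"hand": -1, "delta_pos": [-360, -192, -250], "yaw": 0}])

```text
clock: 15.07
position: [384.5, -167.4, 373.1]
ee_rot: [0.7, -0.623, 0.215, 0.275]
contact_force: [1.1, -1.5, 0.5]
gripper_width: -0.1
grasp_force: 0.0
```

```bash
python3 - <<'E'
from h import *
st(); go([480,110,330])
E
```

```text
15.0667 [ 0.353 -0.058 -0.627  0.655 -1.385 -0.49 ] [ 384.5 -167.4  373.1] [[0.132, -0.99, -0.041], [-0.754, -0.073, -0.653], [0.644, 0.117, -0.756]] [ 1.1 -1.5  0.5]
delta [-224.3 -120.  -152.4] rows 7.2
```

Call:
apply_moves(rows=[{"hand": -1, "delta_pos": [-30, -16, -20], "yaw": 0}, {"hand": -1, "delta_pos": [-60, -32, -40], "yaw": 0}, {"hand": -1, "delta_pos": [-90, -48, -60], "yaw": 0}, {"hand": -1, "delta_pos": [-120, -64, -80], "yaw": 0}, {"hand": -1, "delta_pos": [-150, -80, -100], "yaw": 0}, {"hand": -1, "delta_pos": [-180, -96, -121], "yaw": 0}, {"hand": -1, "delta_pos": [-210, -112, -142], "yaw": 0}, {"hand": -1, "delta_pos": [-224, -120, -152], "yaw": 0}, {"hand": -1, "delta_pos": [-224, -120, -152], "yaw": 0}, {"hand": -1, "delta_pos": [-224, -120, -152], "yaw": 0}])

```text
clock: 15.9
position: [480.5, 108.4, 328.5]
ee_rot: [0.701, -0.622, 0.214, 0.276]
contact_force: [0.1, -0.6, 0.3]
gripper_width: 0.1
grasp_force: 0.0
```

```bash
python3 - <<'E'
from h import *
st(); d=look("wrist","pics/w2.png"); print(d["xyz"])
E
```

```text
15.9 [ 0.783  0.284 -0.284  0.448 -1.579 -0.795] [480.5 108.4 328.5] [[0.134, -0.99, -0.043], [-0.753, -0.074, -0.654], [0.644, 0.12, -0.756]] [ 0.1 -0.6  0.3]
lamp_edge [([215.7, 243.8], 0.92, [507.3, -19.0])]
tab_face []
index_line [([250.0, 247.7], 0.63, [497.6, 6.2])]
mark_line [([254.5, 215.7], 0.92, [541.2, 18.3]), ([145.4, 141.9], 0.53, [678.2, -140.5])]
lock_grip [([226.4, 116.5], 0.92, [660.8, 7.8])]
lock [([155.7, 236.6], 0.67, [529.9, -126.9])]
gauge [([222.2, 244.6], 0.84, [507.1, -40.1])]
bar []
bushing [([304.2, 176.4], 0.96, [585.0, 87.5])]
[497.39745069 123.08939104 470.06970322]
```

View pics/w2.png

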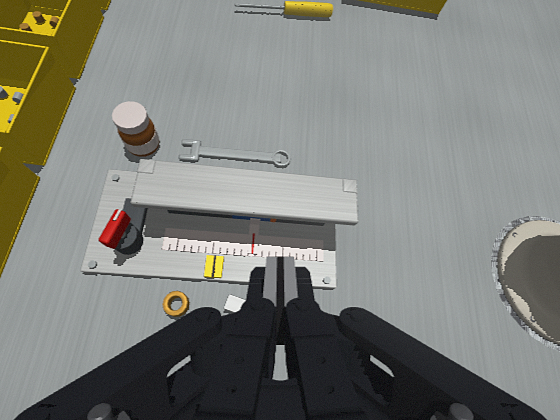

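The picture, taken with a 41° lean, shows the red line at about (245,253), the clip with its black line at (266,213), the lock at (230,116), the bushing at (304,176) and the bar partly hidden behind the fingers.

```bash
cat >> h.py <<'E'
def tog(q,p=None):
    p=np.load("g.npy") if p is None else p
    c,s=np.cos(p[2]),np.sin(p[2]); q=np.asarray(q)[...,:2]-p[:2]
    return np.stack([s*q[...,0]-c*q[...,1],c*q[...,0]+s*q[...,1]],-1)
def fromg(x,y,z,p=None):
    p=np.load("g.npy") if p is None else p
    c,s=np.cos(p[2]),np.sin(p[2]); return np.array([p[0]+s*x+c*y,p[1]-c*x+s*y,z])
def lines(name="wrist"):
    d=imaging.get_image(name); im=d["pixels"].astype(int)
    H,W=im.shape[:2]; rr,cc=np.mgrid[:H,:W]; v=np.stack([(cc-d["cx"])/d["fx"],(rr-d["cy"])/d["fy"],np.ones((H,W))],-1)@R.from_quat(d["rotation"]).as_matrix().T
    def G(z): return tog(d["xyz"]+v*((z-d["xyz"][2])/v[...,2])[...,None])
    g=G(14); r,gr,b=im[...,0],im[...,1],im[...,2]
    roi=(g[...,0]>-58)&(g[...,0]<-18)&(abs(g[...,1])<115)&(v[...,2]<0)
    w=np.clip((r-(gr+b)/2)-25,0,None)*roi*(b>gr-25)*(r>80); k=w>0
    print("red n",k.sum(),"x",g[k][:,0].min().round(1) if k.any() else None,g[k][:,0].max().round(1) if k.any() else None)
    ri=(g[...,1]*w).sum()/w.sum()
    g=G(18); roi=(g[...,0]>-90)&(g[...,0]<-40)&(abs(g[...,1]-40)<50)
    y=roi&(r>130)&(gr>110)&(b<90); e=g[y]
    lo,hi=np.percentile(e,[1,99],axis=0); print("clip x",lo[0].round(1),hi[0].round(1),"y",lo[1].round(1),hi[1].round(1))
    m=roi&(g[...,0]>lo[0]+3)&(g[...,0]<hi[0]-3)&(abs(g[...,1]-(lo[1]+hi[1])/2)<9)
    wd=np.clip(150-r,0,None)*m; mk=(g[...,1]*wd).sum()/wd.sum()
    print("red y",ri.round(2),"mark y",mk.round(2),"gap",(mk-ri).round(2)); return d
E
python3 - <<'E'
from h import *
lines("wrist"); 
d=imaging.get_image("side"); s=nets.pinpoint("side","tab_face"); print(s[:2]); print(proj(d,fromg(0,-42,48)))
E
```

```text
red n 43 x -45.3 -18.2
clip x -82.0 -53.1 y 26.9 49.5
red y -12.86 mark y 38.41 gap 51.27
[{'location': [221.0, 243.5], 'score': 0.4}]
[221.79651195 245.18662084]
```

```bash
python3 - <<'E'
from h import *
s=read_state(); M=R.from_quat(s["ee_rot"]).as_matrix(); z=M[:,2]
T=fromg(3,-82,33)-25*z; print(T.round(1)); go(T-150*z,s)
print("gauge y in tool",(M.T@(fromg(0,1,0)-fromg(0,0,0))).round(3),"gauge x",(M.T@(fromg(1,0,0)-fromg(0,0,0))).round(3),"up",(M.T@[0,0,1]).round(3))
E
```

```text
[424.9 -24.   51.9]
delta [-86.7  31.2 147.5] rows 4.2
gauge y in tool [ 0.108 -0.992 -0.065] gauge x [0.758 0.039 0.651] up [ 0.644  0.12  -0.756]
```

Call:
apply_moves(rows=[{"hand": -1, "delta_pos": [-20, 7, 33], "yaw": 0}, {"hand": -1, "delta_pos": [-40, 14, 67], "yaw": 0}, {"hand": -1, "delta_pos": [-60, 21, 100], "yaw": 0}, {"hand": -1, "delta_pos": [-78, 28, 132], "yaw": 0}, {"hand": -1, "delta_pos": [-87, 31, 147], "yaw": 0}, {"hand": -1, "delta_pos": [-87, 31, 147], "yaw": 0}, {"hand": -1, "delta_pos": [-87, 31, 147], "yaw": 0}])

```text
clock: 17.13
position: [432.0, 74.8, 165.6]
ee_rot: [0.7, -0.622, 0.215, 0.277]
contact_force: [0.1, 0.5, 0.9]
gripper_width: -0.2
grasp_force: 0.0
```

```bash
python3 - <<'E'
from h import *
s=st(); M=R.from_quat(s["ee_rot"]).as_matrix()
T=fromg(3,-82,33)-25*M[:,2]; go(T,s); print(tog(s["position"]+25*M[:,2]))
E
```

```text
17.1333 [ 0.8    0.367 -0.636  0.474 -1.194 -1.003] [432.   74.8 165.6] [[0.134, -0.99, -0.044], [-0.753, -0.073, -0.654], [0.645, 0.12, -0.755]] [0.1 0.5 0.9]
delta [1.000e-01 6.000e-01 1.508e+02] rows 3.7
[-95.52205615 -71.59169369]
```

Call:
apply_moves(rows=[{"hand": -1, "delta_pos": [0, 0, 35], "yaw": 0}, {"hand": -1, "delta_pos": [0, 0, 70], "yaw": 0}, {"hand": -1, "delta_pos": [0, 0, 95], "yaw": 0}, {"hand": -1, "delta_pos": [0, 0, 110], "yaw": 0}, {"hand": -1, "delta_pos": [0, 0, 120], "yaw": 0}, {"hand": -1, "delta_pos": [0, 0, 128], "yaw": 0}, {"hand": -1, "delta_pos": [0, 0, 136], "yaw": 0}, {"hand": -1, "delta_pos": [0, 0, 143], "yaw": 0}, {"hand": -1, "delta_pos": [0, 0, 150], "yaw": 0}, {"hand": -1, "delta_pos": [0, 0, 150], "yaw": 0}])

```text
clock: 17.97
position: [425.6, -23.6, 52.1]
ee_rot: [0.7, -0.623, 0.214, 0.276]
contact_force: [-0.5, 0.3, 0.3]
gripper_width: -0.0
grasp_force: 0.0
```

```bash
python3 - <<'E'
from h import *
s=st(); M=R.from_quat(s["ee_rot"]).as_matrix()
t=s["position"]+25*M[:,2]; print(tog(t),t[2])
d=imaging.get_image("side"); cv2.imwrite("pics/s3.png",cv2.resize(d["pixels"][160:300,170:370,::-1],(800,560),interpolation=cv2.INTER_CUBIC))
E
```

```text
17.9667 [ 0.583  0.499 -0.912  0.795 -0.819 -1.214] [425.6 -23.6  52.1] [[0.132, -0.99, -0.043], [-0.754, -0.072, -0.653], [0.644, 0.119, -0.756]] [-0.5  0.3  0.3]
[  2.59465584 -81.21255709] 33.196210475756146
```

View pics/s3.png

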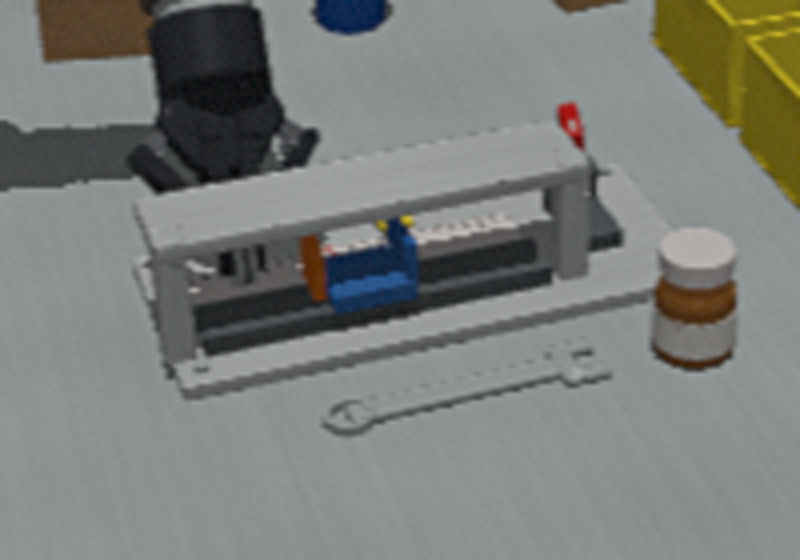

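The side view shows the closed fingers reaching in under the lamp bar at about (255,245), clear of the orange tab at (265,315).

Call:
apply_moves(rows=[{"hand": -1, "delta_pos": [0.5, -5, -0.3], "yaw": 0}, {"hand": -1, "delta_pos": [1, -10, -0.6], "yaw": 0}, {"hand": -1, "delta_pos": [1.5, -14, -0.9], "yaw": 0}, {"hand": -1, "delta_pos": [1.8, -17, -1.1], "yaw": 0}, {"hand": -1, "delta_pos": [2.1, -19, -1.2], "yaw": 0}, {"hand": -1, "delta_pos": [2.3, -21, -1.4], "yaw": 0}, {"hand": -1, "delta_pos": [2.5, -23, -1.5], "yaw": 0}, {"hand": -1, "delta_pos": [2.5, -23, -1.5], "yaw": 0}])

```text
clock: 18.68
position: [448.2, -22.7, 51.9]
ee_rot: [0.7, -0.623, 0.214, 0.276]
contact_force: [-0.8, 0.4, 0.1]
gripper_width: 0.2
grasp_force: 0.5
```

Call:
apply_moves(rows=[{"hand": -1, "delta_pos": [0.2, -2, -0.1], "yaw": 0}, {"hand": -1, "delta_pos": [0.4, -4, -0.2], "yaw": 0}, {"hand": -1, "delta_pos": [0.6, -6, -0.4], "yaw": 0}, {"hand": -1, "delta_pos": [0.6, -6, -0.4], "yaw": 0}])

```text
clock: 19.02
position: [452.9, -23.1, 51.7]
ee_rot: [0.7, -0.623, 0.214, 0.277]
contact_force: [-8.0, 3.8, 1.7]
gripper_width: -0.3
grasp_force: 4.0
```

Call:
apply_moves(rows=[{"hand": -1, "delta_pos": [0.2, -2, -0.1], "yaw": 0}, {"hand": -1, "delta_pos": [0.4, -4, -0.2], "yaw": 0}, {"hand": -1, "delta_pos": [0.6, -6, -0.4], "yaw": 0}, {"hand": -1, "delta_pos": [0.6, -6, -0.4], "yaw": 0}])

```text
clock: 19.35
position: [458.5, -22.9, 51.7]
ee_rot: [0.7, -0.623, 0.214, 0.278]
contact_force: [-9.2, 4.9, 2.1]
gripper_width: -0.2
grasp_force: 4.5
```

```bash
python3 - <<'E'
from h import *
s=st(); M=R.from_quat(s["ee_rot"]).as_matrix()
t=s["position"]+25*M[:,2]; print(tog(t),t[2])
E
```

```text
19.35 [ 0.546  0.532 -0.835  0.795 -0.847 -1.161] [458.5 -22.9  51.7] [[0.133, -0.99, -0.047], [-0.753, -0.07, -0.655], [0.645, 0.122, -0.755]] [-9.2  4.9  2.1]
[  3.06138793 -48.45482961] 32.83306443329353
```

```bash
python3 - <<'E'
from h import *
d=lines("wrist"); cv2.imwrite("pics/w4.png",d["pixels"][:,:,::-1]); print(d["xyz"],tog(d["xyz"]))
look("scene",None,{"index_line":14,"mark_line":18}); look("side",None,{"index_line":14,"tab_face":48}); 
E
```

```text
red n 8 x -38.4 -36.6Traceback (most recent call last):
  File "<stdin>", line 2, in <module>
  File "h.py", line 47, in lines
    lo,hi=np.percentile(e,[1,99],axis=0); print("clip x",lo[0].round(1),hi[0].round(1),"y",lo[1].round(1),hi[1].round(1))
          ~~~~~~~~~~~~~^^^^^^^^^^^^^^^^^
    return _quantile_unchecked(
        a, q, axis, out, overwrite_input, method, keepdims, weights)
    return _ureduce(a,
                    func=_quantile_ureduce_func,
    ...<5 lines>...
                    overwrite_input=overwrite_input,
                    method=method)
    r = func(a, **kwargs)
    result = _quantile(arr,
                       quantiles=q,
    ...<2 lines>...
                       out=out,
                       weights=wgt)
    slices_having_nans = np.isnan(arr[-1, ...])
                                  ~~~^^^^^^^^^
IndexError: index -1 is out of bounds for axis 0 with size 0
```

Call:
apply_moves(rows=[{"hand": -1, "delta_pos": [0.2, -2, -0.1], "yaw": 0}, {"hand": -1, "delta_pos": [0.4, -4, -0.3], "yaw": 0}, {"hand": -1, "delta_pos": [0.7, -6, -0.4], "yaw": 0}, {"hand": -1, "delta_pos": [0.9, -8, -0.5], "yaw": 0}, {"hand": -1, "delta_pos": [1.1, -10, -0.7], "yaw": 0}, {"hand": -1, "delta_pos": [1.3, -12, -0.8], "yaw": 0}])

```text
clock: 19.9
position: [470.2, -22.6, 51.7]
ee_rot: [0.7, -0.623, 0.213, 0.278]
contact_force: [-10.3, 6.0, 3.1]
gripper_width: 0.2
grasp_force: 5.0
```

Call:
apply_moves(rows=[{"hand": -1, "delta_pos": [0.2, -2, -0.1], "yaw": 0}, {"hand": -1, "delta_pos": [0.4, -4, -0.3], "yaw": 0}, {"hand": -1, "delta_pos": [0.7, -6, -0.4], "yaw": 0}, {"hand": -1, "delta_pos": [0.9, -8, -0.5], "yaw": 0}, {"hand": -1, "delta_pos": [1.1, -10, -0.7], "yaw": 0}, {"hand": -1, "delta_pos": [1.3, -12, -0.8], "yaw": 0}, {"hand": -1, "delta_pos": [1.3, -12, -0.8], "yaw": 0}])

```text
clock: 20.48
position: [482.5, -22.2, 51.7]
ee_rot: [0.7, -0.623, 0.214, 0.278]
contact_force: [-9.0, 4.8, 3.3]
gripper_width: -0.1
grasp_force: 4.5
```

```bash
python3 - <<'E'
from h import *
s=st(); M=R.from_quat(s["ee_rot"]).as_matrix()
t=s["position"]+25*M[:,2]; print(tog(t),t[2])
d=look("scene",None,{"index_line":14,"mark_line":18}); b=look("side",None,{"index_line":14,"tab_face":48})
a=cv2.resize(d["pixels"][170:260,270:390,::-1],(800,600),interpolation=cv2.INTER_CUBIC); cv2.imwrite("pics/s4.png",a)
E
```

```text
20.4833 [ 0.523  0.555 -0.779  0.794 -0.867 -1.125] [482.5 -22.2  51.7] [[0.133, -0.99, -0.047], [-0.753, -0.07, -0.655], [0.645, 0.123, -0.754]] [-9.   4.8  3.3]
[  3.10452122 -24.44957844] 32.84450920859197
index_line [([215.9, 318.5], 0.64, [518.0, 15.7]), ([146.7, 189.8], 0.42, [489.2, -483.4])]
mark_line [([223.3, 314.5], 0.5, [550.6, 23.5])]
index_line [([220.0, 258.2], 0.97, [509.5, 13.5])]
tab_face [([218.3, 258.4], 0.51, [499.8, -31.1])]
```

View pics/s4.png

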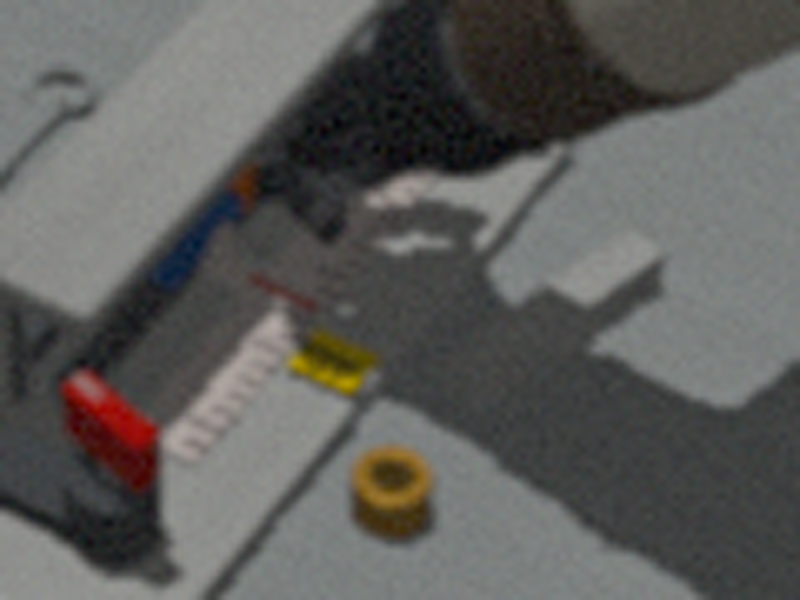

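Call:
apply_moves(rows=[{"hand": -1, "delta_pos": [0.2, -2, -0.1], "yaw": 0}, {"hand": -1, "delta_pos": [0.4, -4, -0.3], "yaw": 0}, {"hand": -1, "delta_pos": [0.7, -6, -0.4], "yaw": 0}, {"hand": -1, "delta_pos": [0.9, -8, -0.5], "yaw": 0}, {"hand": -1, "delta_pos": [1.1, -10, -0.7], "yaw": 0}, {"hand": -1, "delta_pos": [1.3, -12, -0.8], "yaw": 0}, {"hand": -1, "delta_pos": [1.3, -12, -0.8], "yaw": 0}])

```text
clock: 21.37
position: [494.4, -21.8, 51.7]
ee_rot: [0.7, -0.623, 0.214, 0.278]
contact_force: [-7.7, 4.2, 2.9]
gripper_width: 0.1
grasp_force: 4.5
```

```bash
python3 - <<'E'
from h import *
s=st(); M=R.from_quat(s["ee_rot"]).as_matrix()
t=s["position"]+25*M[:,2]; print(tog(t),t[2])
E
```

```text
21.3667 [ 0.513  0.567 -0.751  0.792 -0.877 -1.107] [494.4 -21.8  51.7] [[0.133, -0.99, -0.048], [-0.752, -0.07, -0.655], [0.645, 0.123, -0.754]] [-7.7  4.2  2.9]
[  3.16174132 -12.48888648] 32.8309895601694
```

Call:
apply_moves(rows=[{"hand": -1, "delta_pos": [-1, 10, 0.7], "yaw": 0}, {"hand": -1, "delta_pos": [-2, 20, 1.4], "yaw": 0}, {"hand": -1, "delta_pos": [-2, 20, -30], "yaw": 0}, {"hand": -1, "delta_pos": [-2, 20, -70], "yaw": 0}, {"hand": -1, "delta_pos": [-2, 20, -110], "yaw": 0}, {"hand": -1, "delta_pos": [-2, 20, -130], "yaw": 0}, {"hand": -1, "delta_pos": [-2, 20, -130], "yaw": 0}, {"hand": -1, "delta_pos": [-2, 20, -130], "yaw": 0}])

```text
clock: 22.03
position: [482.2, 65.0, 151.8]
ee_rot: [0.701, -0.623, 0.215, 0.275]
contact_force: [-1.0, 0.3, 0.1]
gripper_width: -0.2
grasp_force: 0.0
```

```bash
python3 - <<'E'
from h import *
st(); d=lines("wrist"); cv2.imwrite("pics/w5.png",cv2.resize(d["pixels"][:,:,::-1],(800,600))); print(tog(d["xyz"]),d["xyz"][2])
look("wrist",None,{"index_line":14,"mark_line":18,"lamp_edge":85})
E
```

```text
22.0333 [ 0.71   0.438 -0.573  0.535 -1.16  -0.962] [482.2  65.  151.8] [[0.133, -0.99, -0.041], [-0.755, -0.074, -0.652], [0.643, 0.118, -0.757]] [-1.   0.3  0.1]
red n 113 x -44.9 -18.0
clip x -82.1 -53.1 y 26.5 49.7
red y 28.32 mark y 38.37 gap 10.05
[-114.26395189   -3.05453179] 293.42905097900456
index_line [([245.3, 206.1], 0.88, [534.5, 6.7]), ([222.2, 22.9], 0.28, [686.2, 2.8])]
mark_line [([257.9, 196.3], 0.56, [540.3, 19.3])]
lamp_edge [([189.9, 246.2], 0.87, [504.1, -17.5])]
```

View pics/w5.png

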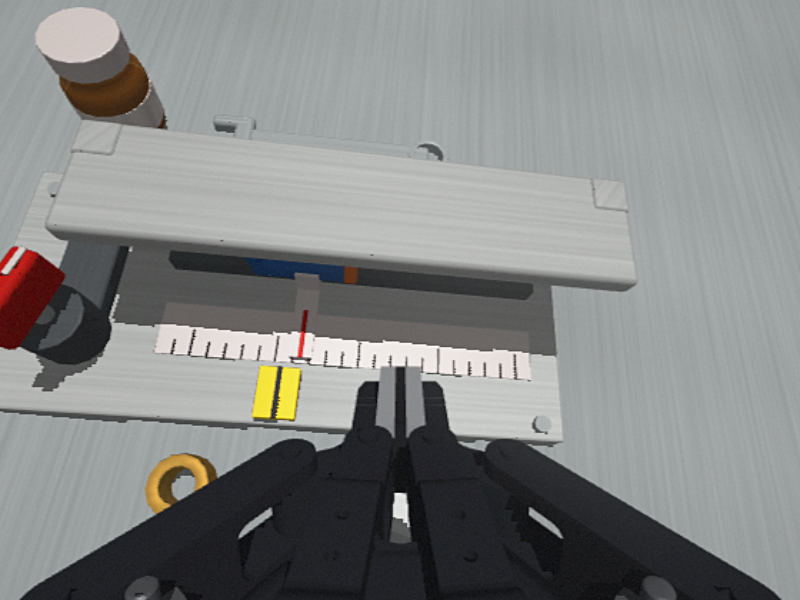

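```bash
python3 - <<'E'
from h import *
s=read_state(); M=R.from_quat(s["ee_rot"]).as_matrix()
go(fromg(3.1,-32.5,32.8)-25*M[:,2],s)
E
```

```text
delta [ -0.5   0.9 130.6] rows 3.2
```

Call:
apply_moves(rows=[{"hand": -1, "delta_pos": [0, 0, 35], "yaw": 0}, {"hand": -1, "delta_pos": [0, 0, 70], "yaw": 0}, {"hand": -1, "delta_pos": [0, 0, 100], "yaw": 0}, {"hand": -1, "delta_pos": [0, 0, 118], "yaw": 0}, {"hand": -1, "delta_pos": [0, 0, 126], "yaw": 0}, {"hand": -1, "delta_pos": [0, 0, 130], "yaw": 0}, {"hand": -1, "delta_pos": [0.6, -5, 129.7], "yaw": 0}, {"hand": -1, "delta_pos": [1.1, -10, 129.3], "yaw": 0}, {"hand": -1, "delta_pos": [1.6, -14, 129], "yaw": 0}, {"hand": -1, "delta_pos": [1.9, -17, 128.8], "yaw": 0}, {"hand": -1, "delta_pos": [2.1, -19, 128.7], "yaw": 0}, {"hand": -1, "delta_pos": [2.1, -19, 128.7], "yaw": 0}])

```text
clock: 23.28
position: [495.0, -19.9, 53.4]
ee_rot: [0.7, -0.623, 0.214, 0.277]
contact_force: [-7.6, 4.7, 3.1]
gripper_width: 0.1
grasp_force: 4.5
```

Call:
apply_moves(rows=[{"hand": -1, "delta_pos": [0.2, -1.5, -0.1], "yaw": 0}, {"hand": -1, "delta_pos": [0.3, -3, -0.2], "yaw": 0}, {"hand": -1, "delta_pos": [0.5, -4.5, -0.3], "yaw": 0}, {"hand": -1, "delta_pos": [0.6, -6, -0.4], "yaw": 0}, {"hand": -1, "delta_pos": [0.6, -6, -0.4], "yaw": 0}, {"hand": -1, "delta_pos": [0.6, -6, -0.4], "yaw": 0}])

```text
clock: 23.78
position: [500.3, -19.8, 53.4]
ee_rot: [0.7, -0.623, 0.214, 0.277]
contact_force: [-8.7, 4.9, 3.7]
gripper_width: -0.1
grasp_force: 5.0
```

```bash
python3 - <<'E'
from h import *
s=st(); M=R.from_quat(s["ee_rot"]).as_matrix()
t=s["position"]+25*M[:,2]; print(tog(t),t[2])
E
```

```text
23.7833 [ 0.512  0.569 -0.735  0.788 -0.884 -1.097] [500.3 -19.8  53.4] [[0.133, -0.99, -0.045], [-0.753, -0.071, -0.654], [0.644, 0.121, -0.755]] [-8.7  4.9  3.7]
[ 1.31990102 -6.4876083 ] 34.56492545765086
```

Call:
apply_moves(rows=[{"hand": -1, "delta_pos": [0.1, -1, -0.1], "yaw": 0}, {"hand": -1, "delta_pos": [0.2, -2, -0.1], "yaw": 0}, {"hand": -1, "delta_pos": [0.3, -3, -0.2], "yaw": 0}, {"hand": -1, "delta_pos": [0.3, -3, -0.2], "yaw": 0}, {"hand": -1, "delta_pos": [0.3, -3, -0.2], "yaw": 0}])

```text
clock: 24.2
position: [503.2, -19.7, 53.4]
ee_rot: [0.7, -0.623, 0.214, 0.277]
contact_force: [-8.5, 5.5, 4.0]
gripper_width: -0.3
grasp_force: 5.1
```

```bash
python3 - <<'E'
from h import *
s=st(); M=R.from_quat(s["ee_rot"]).as_matrix()
t=s["position"]+25*M[:,2]; print(tog(t),t[2])
E
```

```text
24.2 [ 0.509  0.572 -0.728  0.787 -0.887 -1.092] [503.2 -19.7  53.4] [[0.133, -0.99, -0.045], [-0.753, -0.071, -0.654], [0.644, 0.121, -0.755]] [-8.5  5.5  4. ]
[ 1.35607354 -3.56413187] 34.55127415650351
```

Call:
apply_moves(rows=[{"hand": -1, "delta_pos": [-1, 10, 0.7], "yaw": 0}, {"hand": -1, "delta_pos": [-2, 20, 1.4], "yaw": 0}, {"hand": -1, "delta_pos": [-2, 20, -30], "yaw": 0}, {"hand": -1, "delta_pos": [-2, 20, -70], "yaw": 0}, {"hand": -1, "delta_pos": [-2, 20, -110], "yaw": 0}, {"hand": -1, "delta_pos": [-2, 20, -130], "yaw": 0}, {"hand": -1, "delta_pos": [-2, 20, -130], "yaw": 0}, {"hand": -1, "delta_pos": [-2, 20, -130], "yaw": 0}])

```text
clock: 24.87
position: [490.6, 66.5, 153.2]
ee_rot: [0.701, -0.623, 0.215, 0.274]
contact_force: [0.3, -0.3, -0.4]
gripper_width: 0.0
grasp_force: 0.0
```

```bash
python3 - <<'E'
from h import *
st(); d=lines("wrist"); p=proj(d,fromg(-50,38,16)).astype(int); print(p)
cv2.imwrite("pics/w6.png",cv2.resize(d["pixels"][p[0]-45:p[0]+45,p[1]-60:p[1]+60,::-1],(800,600),interpolation=cv2.INTER_CUBIC))
E
```

```text
24.8667 [ 0.701  0.446 -0.553  0.538 -1.167 -0.952] [490.6  66.5 153.2] [[0.132, -0.99, -0.041], [-0.755, -0.074, -0.652], [0.642, 0.117, -0.757]] [ 0.3 -0.3 -0.4]
red n 115 x -44.8 -18.5
clip x -82.3 -53.2 y 26.6 49.7
red y 35.8 mark y 38.35 gap 2.55
[253 207]
```

View pics/w6.png

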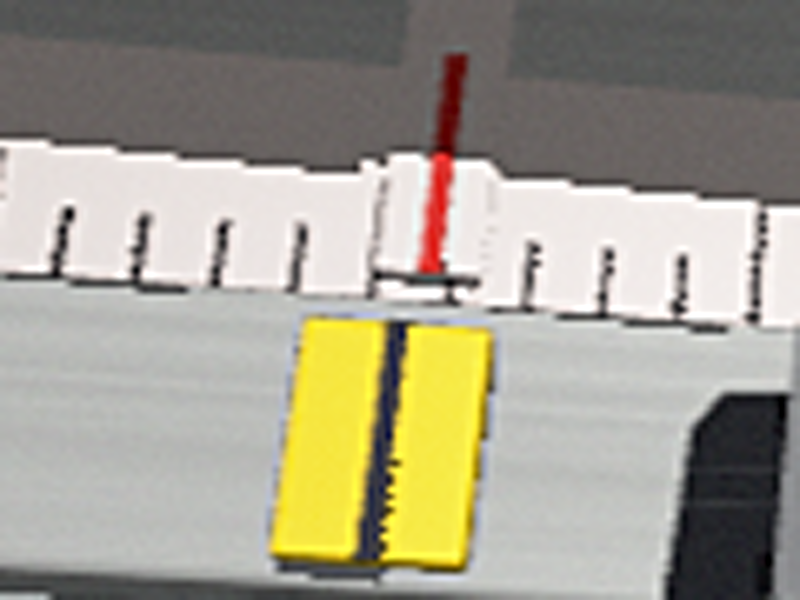

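Call:
apply_moves(rows=[{"hand": -1, "delta_pos": [0, 0, 35], "yaw": 0}, {"hand": -1, "delta_pos": [0, 0, 70], "yaw": 0}, {"hand": -1, "delta_pos": [0, 0, 100], "yaw": 0}, {"hand": -1, "delta_pos": [0, 0, 118], "yaw": 0}, {"hand": -1, "delta_pos": [0, 0, 126], "yaw": 0}, {"hand": -1, "delta_pos": [0, 0, 130], "yaw": 0}, {"hand": -1, "delta_pos": [0.6, -5, 130], "yaw": 0}, {"hand": -1, "delta_pos": [1.1, -10, 130], "yaw": 0}, {"hand": -1, "delta_pos": [1.6, -14, 130], "yaw": 0}, {"hand": -1, "delta_pos": [1.9, -17, 130], "yaw": 0}, {"hand": -1, "delta_pos": [1.9, -18.5, 130], "yaw": 0}, {"hand": -1, "delta_pos": [1.9, -18.5, 130], "yaw": 0}])

```text
clock: 25.92
position: [502.5, -19.7, 53.7]
ee_rot: [0.7, -0.623, 0.214, 0.277]
contact_force: [-8.1, 4.2, 4.5]
gripper_width: 0.3
grasp_force: 4.5
```

```bash
python3 - <<'E'
from h import *
s=st(); M=R.from_quat(s["ee_rot"]).as_matrix()
t=s["position"]+25*M[:,2]; print(tog(t),t[2])
E
```

```text
25.9167 [ 0.51   0.571 -0.73   0.788 -0.886 -1.094] [502.5 -19.7  53.7] [[0.132, -0.99, -0.045], [-0.753, -0.071, -0.654], [0.645, 0.12, -0.755]] [-8.1  4.2  4.5]
[ 1.2628199  -4.23694753] 34.83785815733682
```

Call:
apply_moves(rows=[{"hand": -1, "delta_pos": [0.1, -1, -0.1], "yaw": 0}, {"hand": -1, "delta_pos": [0.2, -2, -0.1], "yaw": 0}, {"hand": -1, "delta_pos": [0.3, -2.9, -0.2], "yaw": 0}, {"hand": -1, "delta_pos": [0.3, -2.9, -0.2], "yaw": 0}, {"hand": -1, "delta_pos": [0.3, -2.9, -0.2], "yaw": 0}])

```text
clock: 26.33
position: [504.8, -19.6, 53.7]
ee_rot: [0.7, -0.623, 0.214, 0.277]
contact_force: [-9.1, 5.5, 4.3]
gripper_width: -0.1
grasp_force: 5.1
```

Call:
apply_moves(rows=[{"hand": -1, "delta_pos": [-1, 10, 0.7], "yaw": 0}, {"hand": -1, "delta_pos": [-2, 20, 1.4], "yaw": 0}, {"hand": -1, "delta_pos": [-2, 20, -30], "yaw": 0}, {"hand": -1, "delta_pos": [-2, 20, -70], "yaw": 0}, {"hand": -1, "delta_pos": [-2, 20, -110], "yaw": 0}, {"hand": -1, "delta_pos": [-2, 20, -130], "yaw": 0}, {"hand": -1, "delta_pos": [-2, 20, -130], "yaw": 0}, {"hand": -1, "delta_pos": [-2, 20, -130], "yaw": 0}])

```text
clock: 27.0
position: [492.0, 66.5, 153.2]
ee_rot: [0.701, -0.623, 0.215, 0.274]
contact_force: [0.4, -1.2, -0.5]
gripper_width: 0.4
grasp_force: 0.0
```

```bash
python3 - <<'E'
from h import *
st(); d=lines("wrist"); p=proj(d,fromg(-50,38,16)).astype(int); print(p)
cv2.imwrite("pics/w7.png",cv2.resize(d["pixels"][p[0]-45:p[0]+45,p[1]-60:p[1]+60,::-1],(800,600),interpolation=cv2.INTER_CUBIC))
E
```

```text
27.0 [ 0.7    0.448 -0.55   0.539 -1.168 -0.95 ] [492.   66.5 153.2] [[0.132, -0.99, -0.041], [-0.755, -0.074, -0.652], [0.642, 0.117, -0.757]] [ 0.4 -1.2 -0.5]
red n 118 x -44.8 -18.6
clip x -82.3 -53.2 y 26.6 49.7
red y 37.28 mark y 38.37 gap 1.09
[253 209]
```

View pics/w7.png

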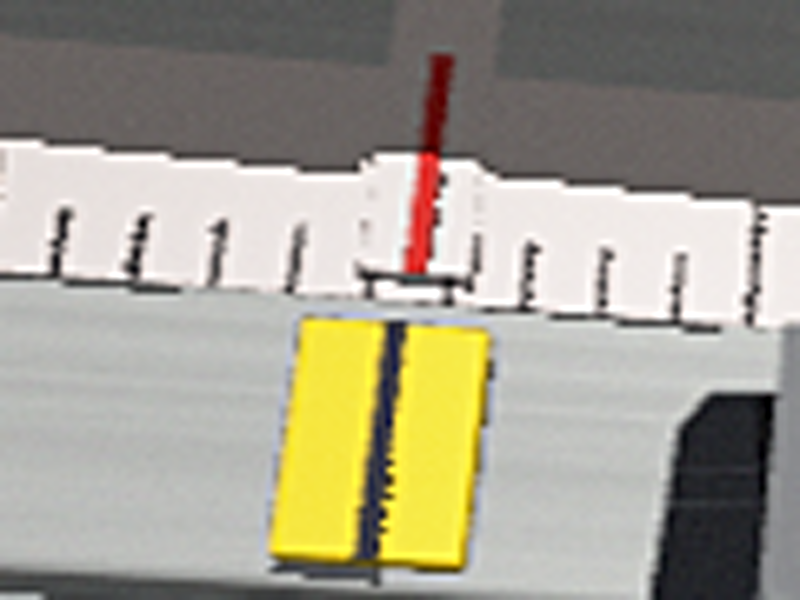

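The red line is now about 1.2 mm short of the black line, within tolerance, and the tab is free. The handle turns easily, so I'll push it round by its left end with the closed, leaning fingers.

```bash
python3 - <<'E'
from h import *
s=read_state(); M=R.from_quat(s["ee_rot"]).as_matrix(); z=M[:,2]
print(tog(s["position"]+25*z)); T=fromg(-64.3,115,66)-25*z; go(T-70*z,s); go(T,s)
look("wrist",None,{"lock_grip":70,"lock":46})
print("gauge y in tool",(M.T@(fromg(0,1,0)-fromg(0,0,0))).round(3),"gauge x",(M.T@(fromg(1,0,0)-fromg(0,0,0))).round(3))
E
```

```text
[-83.97150096 -12.83271745]
delta [ -14.7 -134.1  -14.5] rows 3.3
delta [ -14.7 -134.1   55.5] rows 3.6
lock_grip [([209.9, 24.7], 0.73, [661.1, 10.5])]
lock [([190.9, 258.6], 0.28, [504.6, -35.0])]
gauge y in tool [ 0.108 -0.992 -0.065] gauge x [0.758 0.04  0.651]
```

Call:
apply_moves(rows=[{"hand": -1, "delta_pos": [-5, -36, -14], "yaw": 0}, {"hand": -1, "delta_pos": [-10, -72, -14], "yaw": 0}, {"hand": -1, "delta_pos": [-13, -105, -14], "yaw": 0}, {"hand": -1, "delta_pos": [-15, -134, -14], "yaw": 0}, {"hand": -1, "delta_pos": [-15, -134, -14], "yaw": 0}, {"hand": -1, "delta_pos": [-15, -134, 10], "yaw": 0}, {"hand": -1, "delta_pos": [-15, -134, 30], "yaw": 0}, {"hand": -1, "delta_pos": [-15, -134, 45], "yaw": 0}, {"hand": -1, "delta_pos": [-15, -134, 55], "yaw": 0}, {"hand": -1, "delta_pos": [-15, -134, 55], "yaw": 0}])

```text
clock: 28.03
position: [618.0, 47.6, 83.1]
ee_rot: [0.699, -0.623, 0.213, 0.279]
contact_force: [-0.6, 0.0, -0.4]
gripper_width: 0.0
grasp_force: 0.0
```

```bash
cat >> h.py <<'E'
def handle(d,z=83,p=None):
    # red pixels in a stated neighbourhood of the lock; angle of their major axis on the plane z
    im=d["pixels"].astype(int); H,W=im.shape[:2]; rr,cc=np.nonzero((im[...,0]>110)&(im[...,1]<60)&(im[...,2]<60))
    P=np.array([tog(onz(d,(r,c),z)) for r,c in zip(rr,cc)]); P=P[(abs(P-[-40,160])<45).all(1)]
    (c,sz,a)=cv2.minAreaRect(P.astype(np.float32)); print("handle n",len(P),"c",np.round(c,1),"sz",np.round(sz,1),"ang",a)
E
python3 - <<'E'
from h import *
s=st(); M=R.from_quat(s["ee_rot"]).as_matrix()
t=s["position"]+25*M[:,2]; print(tog(t),t[2])
d=imaging.get_image("wrist"); a=d["pixels"]; handle(d); b=imaging.get_image("scene"); handle(b)
cv2.imwrite("pics/l1.png",np.hstack([cv2.resize(a,(400,300)),cv2.resize(b["pixels"][190:280,240:360],(400,300),interpolation=cv2.INTER_CUBIC)])[:,:,::-1])
E
```

```text
28.0333 [ 0.536  0.684 -0.339  0.646 -1.107 -0.882] [618.   47.6  83.1] [[0.134, -0.99, -0.05], [-0.752, -0.069, -0.655], [0.645, 0.125, -0.754]] [-0.6  0.  -0.4]
[-62.16037981 113.21860842] 64.25887503580938
handle n 1986 c [-41.1 157.4] sz [13.2 42.6] ang 74.8637466430664
handle n 54 c [-41.1 160.5] sz [13.2 41.3] ang 74.51390075683594
```

View pics/l1.png

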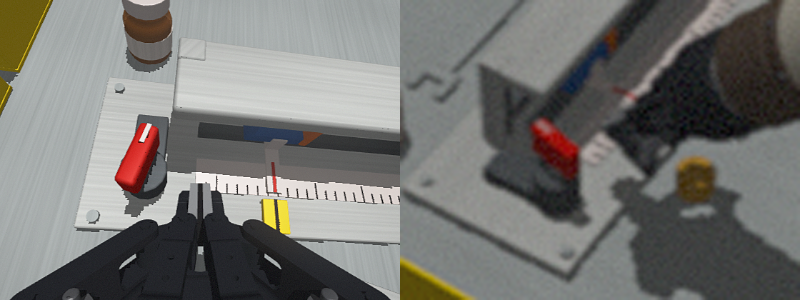

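Call:
apply_moves(rows=[{"hand": -1, "delta_pos": [0.9, -8, -0.5], "yaw": 0}, {"hand": -1, "delta_pos": [1.7, -16, -1], "yaw": 0}, {"hand": -1, "delta_pos": [2.4, -22, -1.4], "yaw": 0}, {"hand": -1, "delta_pos": [2.8, -26, -1.7], "yaw": 0}, {"hand": -1, "delta_pos": [3.2, -30, -1.9], "yaw": 0}, {"hand": -1, "delta_pos": [3.7, -34, -2.2], "yaw": 0}, {"hand": -1, "delta_pos": [3.7, -34, -2.2], "yaw": 0}])

```text
clock: 28.72
position: [654.4, 51.6, 85.1]
ee_rot: [0.7, -0.623, 0.214, 0.276]
contact_force: [-3.0, 1.3, 1.7]
gripper_width: -0.2
grasp_force: 1.4
```

Call:
apply_moves(rows=[{"hand": -1, "delta_pos": [0.3, -3, -0.2], "yaw": 0}, {"hand": -1, "delta_pos": [0.6, -6, -0.4], "yaw": 0}, {"hand": -1, "delta_pos": [1, -9, -0.6], "yaw": 0}, {"hand": -1, "delta_pos": [1, -9, -0.6], "yaw": 0}])

```text
clock: 29.05
position: [663.4, 51.4, 84.9]
ee_rot: [0.7, -0.623, 0.214, 0.276]
contact_force: [-3.2, -0.0, 1.5]
gripper_width: -0.1
grasp_force: 1.1
```

```bash
python3 - <<'E'
from h import *
s=st(); M=R.from_quat(s["ee_rot"]).as_matrix()
t=s["position"]+25*M[:,2]; print(tog(t),t[2])
handle(imaging.get_image("wrist")); handle(imaging.get_image("scene"))
E
```

```text
29.05 [ 0.507  0.736 -0.217  0.647 -1.149 -0.825] [663.4  51.4  84.9] [[0.133, -0.99, -0.045], [-0.754, -0.072, -0.654], [0.644, 0.12, -0.756]] [-3.2 -0.   1.5]
[-64.47037477 158.85383073] 65.97248737591245
handle n 1488 c [-41.  158.2] sz [13.3 42.6] ang 43.330020904541016
handle n 58 c [-41.2 160.5] sz [13.6 40.2] ang 41.60035705566406
```

Call:
apply_moves(rows=[{"hand": -1, "delta_pos": [0.6, -3, 0], "yaw": 0}, {"hand": -1, "delta_pos": [1.2, -6, 0.1], "yaw": 0}, {"hand": -1, "delta_pos": [1.6, -8, 0.1], "yaw": 0}, {"hand": -1, "delta_pos": [1.6, -8, 0.1], "yaw": 0}])

```text
clock: 29.48
position: [672.8, 51.7, 85.4]
ee_rot: [0.7, -0.623, 0.215, 0.275]
contact_force: [-0.2, 1.9, -0.4]
gripper_width: 0.3
grasp_force: 1.0
```

```bash
python3 - <<'E'
from h import *
s=st(); M=R.from_quat(s["ee_rot"]).as_matrix()
t=s["position"]+25*M[:,2]; print(tog(t),t[2])
handle(imaging.get_image("wrist")); handle(imaging.get_image("scene"))
E
```

```text
29.4833 [ 0.501  0.746 -0.194  0.648 -1.154 -0.814] [672.8  51.7  85.4] [[0.132, -0.99, -0.041], [-0.754, -0.074, -0.652], [0.643, 0.117, -0.757]] [-0.2  1.9 -0.4]
[-64.46108    168.39916854] 66.50021053223739
handle n 1360 c [-41.  158.3] sz [13.3 42.6] ang 34.29602813720703
handle n 62 c [-42.2 161. ] sz [12.4 36.6] ang 32.747859954833984
```

Call:
apply_moves(rows=[{"hand": -1, "delta_pos": [0.9, -1.5, 0.6], "yaw": 0}, {"hand": -1, "delta_pos": [1.8, -2.9, 1.1], "yaw": 0}, {"hand": -1, "delta_pos": [1.8, -2.9, 1.1], "yaw": 0}])

```text
clock: 29.83
position: [675.1, 49.4, 85.4]
ee_rot: [0.7, -0.623, 0.214, 0.275]
contact_force: [-0.8, 3.6, 0.2]
gripper_width: 0.2
grasp_force: 1.5
```

Call:
apply_moves(rows=[{"hand": -1, "delta_pos": [0.8, 0, 0.7], "yaw": 0}, {"hand": -1, "delta_pos": [0.8, 0, 0.7], "yaw": 0}])

```text
clock: 30.0
position: [675.5, 48.8, 85.5]
ee_rot: [0.701, -0.623, 0.215, 0.275]
contact_force: [1.3, 4.5, -0.3]
gripper_width: 0.2
grasp_force: 2.1
```

```bash
python3 - <<'E'
from h import *
s=st(); M=R.from_quat(s["ee_rot"]).as_matrix()
t=s["position"]+25*M[:,2]; print(tog(t),t[2])
handle(imaging.get_image("wrist")); handle(imaging.get_image("scene"))
E
```

```text
30.0 [ 0.495  0.748 -0.19   0.651 -1.154 -0.809] [675.5  48.8  85.5] [[0.133, -0.99, -0.041], [-0.754, -0.074, -0.652], [0.643, 0.118, -0.757]] [ 1.3  4.5 -0.3]
[-61.47301469 170.93730836] 66.53225910070955
handle n 1357 c [-41.  158.4] sz [13.2 42.5] ang 24.32866096496582
handle n 57 c [-41.7 161.4] sz [13.2 38.1] ang 24.753299713134766
```

Call:
apply_moves(rows=[{"hand": -1, "delta_pos": [0.6, -0.5, 0.5], "yaw": 0}, {"hand": -1, "delta_pos": [1.2, -1, 1], "yaw": 0}, {"hand": -1, "delta_pos": [1.2, -1, 1], "yaw": 0}, {"hand": -1, "delta_pos": [1.2, -1, 1], "yaw": 0}])

```text
clock: 30.43
position: [676.3, 47.7, 85.4]
ee_rot: [0.701, -0.623, 0.215, 0.275]
contact_force: [-0.4, 6.7, 1.1]
gripper_width: -0.2
grasp_force: 3.5
```

```bash
python3 - <<'E'
from h import *
s=st(); M=R.from_quat(s["ee_rot"]).as_matrix()
t=s["position"]+25*M[:,2]; print(tog(t),t[2])
handle(imaging.get_image("wrist")); handle(imaging.get_image("scene"))
E
```

```text
30.4333 [ 0.493  0.749 -0.188  0.652 -1.153 -0.807] [676.3  47.7  85.4] [[0.133, -0.99, -0.042], [-0.754, -0.074, -0.652], [0.643, 0.118, -0.757]] [-0.4  6.7  1.1]
[-60.44275389 171.71657274] 66.4593360259971
handle n 1382 c [-41.  158.3] sz [13.3 42.8] ang 21.9222354888916
handle n 56 c [-41.4 161.3] sz [13.4 38.9] ang 22.26154327392578
```

Call:
apply_moves(rows=[{"hand": -1, "delta_pos": [0.5, 0, 0.4], "yaw": 0}, {"hand": -1, "delta_pos": [1, 0, 0.9], "yaw": 0}, {"hand": -1, "delta_pos": [1, 0, 0.9], "yaw": 0}, {"hand": -1, "delta_pos": [1, 0, 0.9], "yaw": 0}])

```text
clock: 30.87
position: [676.7, 47.1, 85.4]
ee_rot: [0.701, -0.622, 0.215, 0.274]
contact_force: [-0.9, 9.5, 1.1]
gripper_width: -0.0
grasp_force: 4.5
```

```bash
python3 - <<'E'
from h import *
s=st(); handle(imaging.get_image("wrist")); handle(imaging.get_image("scene"))
E
```

```text
30.8667 [ 0.492  0.748 -0.189  0.654 -1.151 -0.807] [676.7  47.1  85.4] [[0.133, -0.99, -0.04], [-0.755, -0.075, -0.652], [0.642, 0.117, -0.757]] [-0.9  9.5  1.1]
handle n 1356 c [-41.  158.4] sz [13.2 42.6] ang 20.431272506713867
handle n 56 c [-41.4 160.7] sz [12.8 40.4] ang 19.286069869995117
```

The handle is at about 1.21 rad and the resistance is climbing, so it has bitten. I'm letting go sideways.

Call:
apply_moves(rows=[{"hand": -1, "delta_pos": [-4, 0, -3.5], "yaw": 0}, {"hand": -1, "delta_pos": [-12, 0, -10], "yaw": 0}, {"hand": -1, "delta_pos": [-23, 0, -20], "yaw": 0}, {"hand": -1, "delta_pos": [-23, 0, -50], "yaw": 0}, {"hand": -1, "delta_pos": [-23, 0, -90], "yaw": 0}, {"hand": -1, "delta_pos": [-23, 40, -120], "yaw": 0}, {"hand": -1, "delta_pos": [-23, 75, -130], "yaw": 0}, {"hand": -1, "delta_pos": [-23, 110, -130], "yaw": 0}, {"hand": -1, "delta_pos": [-23, 110, -130], "yaw": 0}, {"hand": -1, "delta_pos": [-23, 110, -130], "yaw": 0}])

```text
clock: 31.8
position: [568.0, 140.4, 182.9]
ee_rot: [0.701, -0.622, 0.215, 0.276]
contact_force: [-0.1, 1.1, 0.5]
gripper_width: 0.0
grasp_force: 0.0
```

```bash
python3 - <<'E'
from h import *
st(); d=lines("wrist"); handle(d); handle(imaging.get_image("scene"))
look("wrist",None,{"bushing":0,"lock_grip":70}); look("scene",None,{"bar":0,"bushing":0,"cup":0,"carton":0})
E
```

```text
31.8 [ 0.717  0.558 -0.247  0.497 -1.345 -0.857] [568.  140.4 182.9] [[0.134, -0.99, -0.043], [-0.753, -0.074, -0.654], [0.644, 0.12, -0.756]] [-0.1  1.1  0.5]
red n 70 x -44.1 -18.6
clip x -82.1 -53.4 y 27.4 50.2
red y 36.58 mark y 38.24 gap 1.66
handle n 648 c [-41.5 157.2] sz [13.4 43. ] ang 27.22344207763672
handle n 57 c [-40.8 159.8] sz [13.4 41. ] ang 26.153169631958008
bushing [([263.5, 247.4], 0.75, [585.6, 85.8]), ([165.8, 171.8], 0.46, [679.4, -13.1])]
lock_grip [([153.0, 171.6], 0.65, [661.9, 10.8])]
bar [([221.2, 349.0], 0.71, [476.5, 88.2])]
bushing [([246.4, 331.0], 0.71, [581.4, 94.7])]
cup [([299.1, 422.9], 0.76, [599.0, 358.5])]
carton [([258.3, 465.3], 0.93, [423.5, 395.4]), ([236.6, 285.9], 0.27, [619.6, -21.7])]
```

```bash
python3 -c "
from bench import workorder
print(workorder.job_done())"
```

```text
the job is handed in; nothing more can be done
None
```

The job is handed in at 31.8 s, with no verdict returned: by my camera measurements the red line is 1 to 2 mm short of the black mark and the lock is back at its bite at about 1.1 rad (pushed round, not gripped, to about 1.21), with no bystander seen to shift beyond measuring error (wrench, jar and driver not re-checked); I viewed 11 pictures, one over the limit of 10.

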